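# Pack up the eyelet tins

### The job

Pack up the eyelet station: first switch off the eyelet setter by pressing its big black button all the way down. Then stand every eyelet tin upright in the carrier, one tin to a well (any well), and shut each with the lid that matches its shape, plug fully down in the tin's mouth. Leave the saucer and the jar where they are; a lid whose tin is not there can stay on the bench.

Things in the scene. Friction and masses are not known exactly. Their poses are not given: they have to be found in the camera images.
- tin_round: open eyelet tin of plain aluminium, round, 56 mm in diameter, 48 mm high, walls and floor 3 mm, 0.12 kg, a few rose-gold eyelets fixed in the bottom; origin at the centre of its underside, z up. It may be absent (None).
- lid_round: lid of the round tin, aluminium, 0.06 kg, right way up: plate of the tin's outline + 1 mm all round; plug below, 8 mm deep, 39 mm (lower half) to 43 mm (upper half) in diameter; bar grip on top 34 (x) by 12 (y) by 20 mm. Origin: centre of the plug's underside, axes as the tin's; plate z 8 to 12, grip's top z 32 mm. Shut, the origin is 40 mm above the tin's; the plug has 3.5 mm play each side
- tin_square: open eyelet tin of plain aluminium, square, 62 x 62 mm (sides along its x and y), 48 mm high, walls and floor 3 mm, 0.12 kg, a few rose-gold eyelets fixed in the bottom; origin at the centre of its underside, z up. It may be absent (None).
- lid_square: lid of the square tin, aluminium, 0.06 kg, right way up: plate of the tin's outline + 1 mm all round; plug below, 8 mm deep, 45 to 49 mm square; bar grip on top 34 (x) by 12 (y) by 20 mm. Origin: centre of the plug's underside, axes as the tin's; plate z 8 to 12, grip's top z 32 mm. Shut, the origin is 40 mm above the tin's; the plug has 3.5 mm play each side
- tin_oblong: open eyelet tin of plain aluminium, oblong, 92 mm along its x and 52 mm along its y, 48 mm high, walls and floor 3 mm, 0.12 kg, a few rose-gold eyelets fixed in the bottom; origin at the centre of its underside, z up. It may be absent (None).
- lid_oblong: lid of the oblong tin, aluminium, 0.06 kg, right way up: plate of the tin's outline + 1 mm all round; plug below, 8 mm deep, 75 x 35 to 79 x 39 mm; bar grip on top 34 (x) by 12 (y) by 20 mm. Origin: centre of the plug's underside, axes as the tin's; plate z 8 to 12, grip's top z 32 mm. Shut, the origin is 40 mm above the tin's; the plug has 3.5 mm play each side
- tin_hex: open eyelet tin of plain aluminium, hexagonal, 66 mm across flats (two flats face its +y and -y, 76 mm across the corners along x), 48 mm high, walls and floor 3 mm, 0.12 kg, a few rose-gold eyelets fixed in the bottom; origin at the centre of its underside, z up. It may be absent (None).
- lid_hex: lid of the hex tin, aluminium, 0.06 kg, right way up: plate of the tin's outline + 1 mm all round; plug below, 8 mm deep, 49 to 53 mm across flats; bar grip on top 34 (x) by 12 (y) by 20 mm. Origin: centre of the plug's underside, axes as the tin's; plate z 8 to 12, grip's top z 32 mm. Shut, the origin is 40 mm above the tin's; the plug has 3.5 mm play each side
- carrier: fixed carrier of grey folded steel, 228 mm (x) by 212 mm (y), with 2 x 2 equal wells, each 108 mm (x) by 100 mm (y) inside; floor 4 mm thick, walls 4 mm thick, their tops 18 mm above the bench; origin at the centre of its underside
- well0 (a point): centre of the floor of the well at the carrier's -x, +y corner, axes as the carrier's
- well1 (a point): centre of the floor of the well at the carrier's -x, -y corner, axes as the carrier's
- well2 (a point): centre of the floor of the well at the carrier's +x, +y corner, axes as the carrier's
- well3 (a point): centre of the floor of the well at the carrier's +x, -y corner, axes as the carrier's
- setter_button (a joint): travel of the setter's black push button: 0 is up, 0.008 m is fully down; a spring brings it back; fully down takes 5 N
- setter_button_top (a point): centre of the top of the big black push button (52 mm in diameter, pressed straight down) on top of the head of the white eyelet setter, a fixed machine with a foot about 170 x 120 mm, its head about 193 mm high; the button's top is the highest point of it
- saucer: bystander: white ceramic saucer of eyelets, 96 mm in diameter, 17 mm high, origin at the centre of its underside
- jar: bystander: amber glass jar with black cap, 54 mm in diameter, 65 mm high, origin at the centre of its underside
Things that resemble listed ones, but are neither listed nor needed, are in the scene too. Leave any orange or turquoise look-alike of the lid_hex alone.

How it is judged:
On the way, in this order (a step that is already met when the one before it is completed fails the run):
1. the setter's button is pressed fully down (value of joint setter_button above 0.006 m).
2. every tin present stands in a well of the carrier, one to a well (((horizontal distance between tin_round and well0 below 0.035 m and z of tin_round in the frame of well0 below 0.005 m) or (horizontal distance between tin_round and well1 below 0.035 m and z of tin_round in the frame of well1 below 0.005 m) or (horizontal distance between tin_round and well2 below 0.035 m and z of tin_round in the frame of well2 below 0.005 m) or (horizontal distance between tin_round and well3 below 0.035 m and z of tin_round in the frame of well3 below 0.005 m)) and angle between each of tin_round, tin_square, tin_oblong, tin_hex's own z axis and vertical below 0.06 rad and linear speed of each of tin_round, tin_square, tin_oblong, tin_hex below 0.02 m/s and ((horizontal distance between tin_square and well0 below 0.035 m and z of tin_square in the frame of well0 below 0.005 m) or (horizontal distance between tin_square and well1 below 0.035 m and z of tin_square in the frame of well1 below 0.005 m) or (horizontal distance between tin_square and well2 below 0.035 m and z of tin_square in the frame of well2 below 0.005 m) or (horizontal distance between tin_square and well3 below 0.035 m and z of tin_square in the frame of well3 below 0.005 m)) and ((horizontal distance between tin_oblong and well0 below 0.035 m and z of tin_oblong in the frame of well0 below 0.005 m) or (horizontal distance between tin_oblong and well1 below 0.035 m and z of tin_oblong in the frame of well1 below 0.005 m) or (horizontal distance between tin_oblong and well2 below 0.035 m and z of tin_oblong in the frame of well2 below 0.005 m) or (horizontal distance between tin_oblong and well3 below 0.035 m and z of tin_oblong in the frame of well3 below 0.005 m)) and ((horizontal distance between tin_hex and well0 below 0.035 m and z of tin_hex in the frame of well0 below 0.005 m) or (horizontal distance between tin_hex and well1 below 0.035 m and z of tin_hex in the frame of well1 below 0.005 m) or (horizontal distance between tin_hex and well2 below 0.035 m and z of tin_hex in the frame of well2 below 0.005 m) or (horizontal distance between tin_hex and well3 below 0.035 m and z of tin_hex in the frame of well3 below 0.005 m))), for 0.2 s.
At the end, for the whole second after the job is handed in: Every tin present stands level and still on the floor of its own well (within 35 mm of its centre, under 5 mm up), and its own lid sits fully down in it (within 8 mm of the tin's axis, lid origin 36 to 42.5 mm above the tin's, level with it within 0.06 rad) (all of step 2 and horizontal distance between lid_round and tin_round below 0.008 m and z of lid_round in the frame of tin_round between 0.036 and 0.0425 m and angle between the z axis of lid_round and the z axis of tin_round, either way round below 0.06 rad and angle between each of lid_round, lid_square, lid_oblong, lid_hex's own z axis and vertical below 0.1 rad and linear speed of each of lid_round, lid_square, lid_oblong, lid_hex below 0.02 m/s and horizontal distance between lid_square and tin_square below 0.008 m and z of lid_square in the frame of tin_square between 0.036 and 0.0425 m and angle between the z axis of lid_square and the z axis of tin_square, either way round below 0.06 rad and horizontal distance between lid_oblong and tin_oblong below 0.008 m and z of lid_oblong in the frame of tin_oblong between 0.036 and 0.0425 m and angle between the z axis of lid_oblong and the z axis of tin_oblong, either way round below 0.06 rad and horizontal distance between lid_hex and tin_hex below 0.008 m and z of lid_hex in the frame of tin_hex between 0.036 and 0.0425 m and angle between the z axis of lid_hex and the z axis of tin_hex, either way round below 0.06 rad); the robot touches nothing.
It fails at once if the saucer is pushed more than 60 mm from its place (distance of saucer from where it was at the start of the episode above 0.06 m).
It fails at once if the jar is pushed more than 60 mm from its place (distance of jar from where it was at the start of the episode above 0.06 m).
Of tin_round, tin_square, tin_oblong, tin_hex only 3 to 4 are there at a start; the rules pass over those that are not, and their reading is None.
At some moment in a run one of tin_round, tin_square, tin_oblong, tin_hex, lid_round, lid_square, lid_oblong, lid_hex may be knocked a few centimetres aside while the robot is not near it.
Once in a run the grip may slacken for a moment while it holds something.
It also fails if it takes over 210 s, if anything falls off the work surface, if the arm or the gripper's body presses on something with over 40 N, if the wrist force passes 120 N, or if a joint passes its speed limit or range.

### The arm

A 6-joint arm with a two-finger parallel gripper is mounted at the origin on the work surface. World frame = base frame: x ahead of the robot, y to its left, z up, the work surface at z = 0. Lengths are in m, angles in rad, forces in N, time in s.
With the tool pointing down it reaches from about 0.325 to 0.9 m from the base axis. Payload 6.1 kg.
Tool frame: the origin (TCP) lies between the finger pads; the fingertips stand 11 mm ahead of it and the grasp point (between the pads) lies 8 mm behind it; z points along the fingers, y is the line along which they close (so a half turn about z gives the same grasp; the last joint's range is limited). The gripper opens to 87 mm and grips with 3 to 60 N. Pads are 19 mm wide; open, the fingers measure 117 mm over their backs; the gripper's body (75 mm by 190 mm) begins 51 mm behind the grasp point.
Start: joints at [1.221, 0.22, 1.526, -0, 1.395, -0.126], TCP at [0.139, 0.609, 0.234] pointing down, gripper open.
Joint ranges: [-2.98, 2.98], [-0.91, 2.08], [0.09, 2.57], [-1.24, 4.39], [0.2, 2.65], [-2.68, 2.68]. Speed limits (rad/s): [2.57, 2.57, 3.01, 3.14, 3.14, 3.14].

### API

Orientations are given as a rotation vector (axis times angle).
In Python, from workcell import env gives the robot as it stands. The module is installed in compiled form; this text tells all that it offers.
- The arm moves only by the tool apply_moves, never from a script. Its argument "series" is a list of rows, each a list of 7 numbers: the shift along the world's x, y, z in m, then the turn, a rotation vector about the world's x, y, z in degrees, then the finger opening in m, from 0 to 0.087. In form: [[x, y, z, wx, wy, wz, jaw], ...]. A call has 1 to 5 rows; each row shifts and turns the commanded pose from where the row before left it; what a row does not reach is not made up. A row lasts 1/8 s, in which the tool goes at most 62.5 mm and 10.7 degrees, less where a joint would pass 70% of its speed; a pose out of reach is approached as far as the arm can. A call is refused whole if a number of a shift passes 0.0625 or a number of a turn 10.7, either way. A call with a gripper value outside its range is refused whole. The fingers move at their own pace and stop on an object; "force" is the grip in N (left out, the last holds). Time passes only in rows, so rows that do not move let the fingers close. It gives the time, the measured TCP pose, the force, the opening and the grip force at its end, in the units of the state.
- env.sense(): the state, without advancing time (a new reading comes with each control period).
- env.camera(name): name is "scene" or "top" or "wrist"; returns a dict with "pixels" (480x640x3 uint8, red, green, blue), "mtx" (3x3 intrinsics, pixels), "rvec" (rotation vector, rad) and "tvec" (3), from world to camera coordinates, as OpenCV has them. Camera axes: x right, y down, z forward; pixel columns grow to the right and rows downward; lengths in m; the calibration is good to about 2 mm. A picture is of the moment at which its call begins. There is no depth.
- env.sign_off(): hands the job in; it is judged then, once.
Trained networks look in a picture, given as the dict that the camera call returned (one of the last four; its "shot" number tells which), for a name from the list of things; names that differ only in an ending like _2 or _b are one class to them, and where a whole thing is asked for, a point or a joint stands for the part that bears it (a point fixed in the world has none). Each returns a list of dicts, best first, with "conf" (0 to 1); they miss things now and then, are a little off and sometimes report something else, mostly with a low value. They report only what shows in the picture. A call takes as long as a camera call. They do not tell look-alikes from the thing itself.
- env.search_frame(target, picture): "bbox" ([centre column, centre row, width, height] in pixels, round what is visible of it).
- env.place_of(target, picture): "centre" ([column, row] in pixels: a listed point, or the origin of a listed thing).
The state is a dict: "time_s": time; "joint_positions": joint angles; "qvel": joint speeds; "effort": joint torques, N m; "eef_pos": TCP position; "orientation": TCP orientation; "contact_force": force on the tool from outside, world axes, zero at the start; "wrist_torque": the same for the moment, N m; "width": opening from 0.0 (shut) to 1.0 (fully open); "gripper_force": force on a finger pad.
Only numpy, scipy, OpenCV 4.12 (cv2) and the standard library are available. Lean on these libraries where they do the work, as an engineer would, in place of code of your own. Each camera call takes 0.05 s, during which the arm holds its last target. There are 200 camera calls.

## Working session

There is one attempt and no reset: what is moved stays moved. The work goes in short steps, Python scripts to look and compute and a tool call to move; the robot and the scene stay as the last step left them, time stands still between calls to the robot, and variables do not carry over. Pictures are saved under pics/ and viewed, at most 14 in all, crops included, and the job is handed in when it is done.

Besides the shell and the picture viewer there is one more tool, called after "Call:" as a command line: name --pt "numbers of a row" for each row, then --argument value for the rest. apply_moves: Moves the arm, as the interface text tells. Its arguments: {"type":"object","properties":{"series":{"type":"array"},"force":{"type":"number"}},"required":["series"]}

```bash
mkdir -p pics
cat > h.py <<'E'
import numpy as np, cv2
from workcell import env
def ray(p,uv):
    R=cv2.Rodrigues(np.array(p["rvec"],float))[0];t=np.array(p["tvec"],float).ravel()
    K=np.array(p["mtx"],float)
    d=R.T@np.linalg.solve(K,[uv[0],uv[1],1.0]); return -R.T@t,d/np.linalg.norm(d)
def at(p,uv,z):
    c,d=ray(p,uv); return c+d*(z-c[2])/d[2]
def proj(p,X):
    return cv2.projectPoints(np.array(X,float).reshape(-1,3),np.array(p["rvec"],float),np.array(p["tvec"],float),np.array(p["mtx"],float),None)[0].reshape(-1,2)
def tri(obs):
    A=np.zeros((3,3));b=np.zeros(3)
    for p,uv in obs:
        c,d=ray(p,uv);M=np.eye(3)-np.outer(d,d);A+=M;b+=M@c
    return np.linalg.solve(A,b)
def save(p,n,crop=None,s=1):
    im=p["pixels"][:,:,::-1]
    if crop: im=im[crop[1]:crop[3],crop[0]:crop[2]]
    cv2.imwrite("pics/"+n,cv2.resize(im,None,fx=s,fy=s,interpolation=cv2.INTER_CUBIC))
E
python3 - <<'E'
from h import *
np.set_printoptions(precision=3,suppress=True)
t=env.camera("top");s=env.camera("scene")
save(t,"top0.png");save(s,"scene0.png")
for p,n in((t,"top"),(s,"scene")): print(n,ray(p,(320,240)),np.array(p["mtx"]).tolist())
Z=dict(setter_button_top=.2,saucer=0,jar=0,carrier=0,tin_round=0,lid_round=0,tin_square=0,lid_square=0,tin_oblong=0,lid_oblong=0,tin_hex=0,lid_hex=0)
for k in Z:
  for n,p in(("t",t),("s",s)):
    print(k,n,[(round(r["conf"],2),np.round(r["centre"]).tolist(),at(p,r["centre"],Z[k])[:2].round(3).tolist()) for r in env.place_of(k,p)[:4]])
print(env.sense()["time_s"])
E
```

```text
top (array([0.403, 0.056, 1.311]), array([ 0.083, -0.009, -0.997])) [[495.8668313672277, 0.0, 314.68859039501825], [0.0, 495.8668313672277, 236.91841618135402], [0.0, 0.0, 1.0]]
scene (array([1.263, 0.136, 1.034]), array([-0.634, -0.083, -0.769])) [[530.5663796608168, 0.0, 326.93646935372533], [0.0, 530.5663796608168, 236.36189171854346], [0.0, 0.0, 1.0]]
setter_button_top t [(0.57, [146.0, 197.0], [0.589, 0.44])]
setter_button_top s [(0.67, [519.0, 253.0], [0.577, 0.444]), (0.36, [196.0, 245.0], [0.609, -0.205])]
saucer t [(0.87, [243.0, 269.0], [0.433, 0.246])]
saucer s [(0.56, [405.0, 249.0], [0.421, 0.24])]
jar t [(0.64, [348.0, 230.0], [0.539, -0.029])]
jar s [(0.82, [294.0, 280.0], [0.54, -0.025])]
carrier t [(0.77, [425.0, 241.0], [0.514, -0.234])]
carrier s [(0.63, [208.0, 266.0], [0.515, -0.24])]
tin_round t [(0.56, [297.0, 188.0], [0.653, 0.107])]
tin_round s [(0.87, [347.0, 324.0], [0.648, 0.109]), (0.4, [291.0, 282.0], [0.545, -0.031])]
lid_round t [(0.67, [251.0, 183.0], [0.663, 0.229])]
lid_round s [(0.92, [400.0, 332.0], [0.658, 0.229]), (0.74, [182.0, 281.0], [0.564, 
[... 307 characters left out ...]
oblong t [(0.64, [348.0, 280.0], [0.408, -0.03])]
tin_oblong s [(0.93, [300.0, 240.0], [0.416, -0.026])]
lid_oblong t [(0.7, [195.0, 272.0], [0.422, 0.373]), (0.65, [295.0, 188.0], [0.652, 0.112])]
lid_oblong s [(0.67, [458.0, 251.0], [0.417, 0.37])]
tin_hex t [(0.71, [249.0, 222.0], [0.558, 0.233])]
tin_hex s [(0.7, [300.0, 238.0], [0.409, -0.026]), (0.63, [403.0, 295.0], [0.56, 0.234])]
lid_hex t [(0.87, [343.0, 190.0], [0.648, -0.017]), (0.8, [363.0, 146.0], [0.769, -0.068]), (0.71, [417.0, 330.0], [0.281, -0.213])]
lid_hex s [(0.86, [256.0, 364.0], [0.762, -0.077]), (0.6, [289.0, 321.0], [0.651, -0.02]), (0.56, [239.0, 198.0], [0.283, -0.21]), (0.51, [230.0, 249.0], [0.458, -0.197])]
1.3
```

View pics/top0.png

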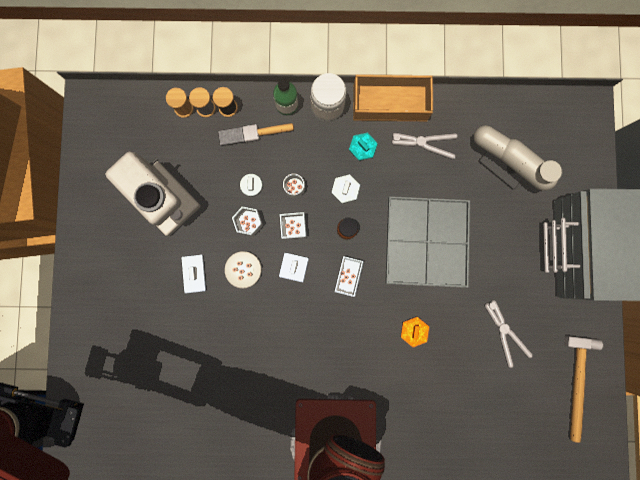

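View pics/scene0.png

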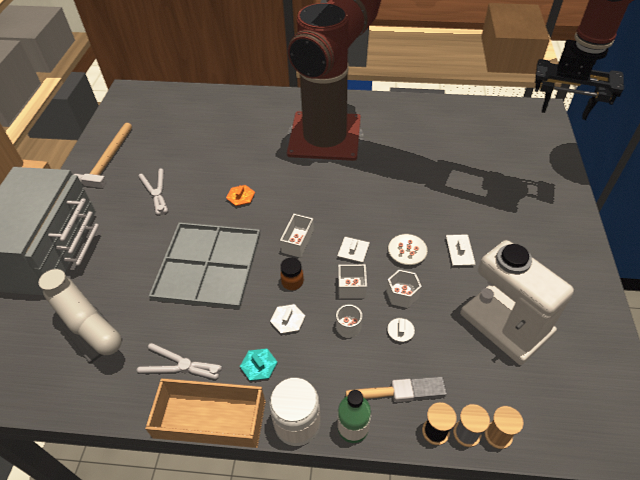

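The top view shows all four tins: round (294,185), square (292,226), hex (248,221) and oblong (348,276). The lids are round (251,184), square (294,267) and oblong (193,273). There are three hex-lid candidates: white (345,188), turquoise (363,146) and orange (415,331). The white one is plain aluminium, so it is the one meant. The setter's button is at (150,197); the steel tool at (515,155) is a distractor. Next I'll confirm the hex lid in an enlarged crop and fit the silhouettes.

```bash
cat > fit.py <<'E'
from h import *
from scipy.optimize import minimize
S=8
def outline(k,g=0.):
    if k=="round": a=np.arange(48)*np.pi/24; return (.028+g)*np.c_[np.cos(a),np.sin(a)]
    if k=="hex": a=np.arange(6)*np.pi/3; return ((.033+g)*2/3**.5)*np.c_[np.cos(a),np.sin(a)]
    a,b=(.031,.031) if k=="square" else (.046,.026)
    return np.array([[a+g,b+g],[-a-g,b+g],[-a-g,-b-g],[a+g,-b-g]])
def parts(name,z0=0.):
    kind,k=name.split("_")
    if kind=="tin": return [(outline(k),z0,z0+.048)]
    return [(outline(k,.001),z0+.008,z0+.012),(np.array([[.017,.006],[-.017,.006],[-.017,-.006],[.017,-.006]]),z0+.012,z0+.032)]
def sil(p,name,q,z0,o,sz,S=S):
    c,s=np.cos(q[2]),np.sin(q[2]); R=np.array([[c,-s],[s,c]])
    m=np.zeros((sz*S,sz*S),np.uint8)
    for o2,a,b in parts(name,z0):
        xy=o2@R.T+q[:2]
        uv=proj(p,np.vstack([np.c_[xy,np.full(len(xy),h)] for h in(a,b)]))
        h=cv2.convexHull((((uv-o+.5)*S*16)-8).astype(np.int32)); cv2.fillConvexPoly(m,h,255,shift=4)
    return m
def mask(p,c,sz,thr):
    o=np.round(c).astype(int)-sz//2
    g=p["pixels"][o[1]:o[1]+sz,o[0]:o[0]+sz].min(2)
    g=cv2.resize(g,None,fx=S,fy=S,interpolation=cv2.INTER_LINEAR)
    b=(g>thr).astype(np.uint8)
    cs=cv2.findContours(b,cv2.RETR_EXTERNAL,cv2.CHAIN_APPROX_NONE)[0]
    ctr=np.array([sz*S/2]*2)
    k=max(cs,key=lambda c:cv2.contourArea(c)-(5 if 1 else 0)*abs(cv2.pointPolygonTest(c,tuple(ctr.tolist()),True)) )
    m=np.zeros_like(b);cv2.drawContours(m,[k],-1,255,-1);return o,m
def fit(p,name,xy,z0=0.,thr=95,sz=56):
    o,m=mask(p,proj(p,[xy[0],xy[1],z0+.02])[0],sz,thr)
    def cost(q):
        a=sil(p,name,q,z0,o,sz); return np.count_nonzero(a!=m)/max(1,np.count_nonzero(m))
    per=dict(round=np.pi,square=np.pi/2,oblong=np.pi,hex=np.pi/3)[name.split("_")[1]]
    if name[:3]=="lid": per=np.pi
    best=None
    for y in (np.arange(0,per,np.pi/12)):
        r=minimize(cost,[*xy,y],method="Nelder-Mead",options=dict(initial_simplex=np.array([[*xy,y],[xy[0]+.008,xy[1],y],[xy[0],xy[1]+.008,y],[*xy,y+.15]]),maxiter=60,xatol=1e-4,fatol=1e-4))
        if best is None or r.fun<best.fun: best=r
    q=best.x; return q[0],q[1],np.degrees(q[2])%np.degrees(per),best.fun
E
cat > m1.py <<'E'
from fit import *
t=env.camera("top");s=env.camera("scene")
save(t,"crop0.png",(170,125,480,300),2.5)
g=dict(tin_round=(.65,.108),lid_round=(.66,.229),tin_square=(.542,.122),lid_square=(.437,.109),tin_oblong=(.412,-.028),lid_oblong=(.42,.371),tin_hex=(.559,.233),lid_hex=(.65,-.018))
for k,v in g.items():
    for n,p in(("t",t),("s",s)): print(k,n,np.round(fit(p,k,v,sz=60),4))
b=[env.place_of("setter_button_top",p)[0]["centre"] for p in(t,s)]
print("button",tri([(t,b[0]),(s,b[1])]))
st=env.sense();print(st)
E
python3 m1.py
```

```text
tin_round t [0.6556 0.1158 5.9769 0.0903]
tin_round s [0.6492 0.1144 3.6706 0.4123]
lid_round t [0.6575 0.2305 7.7058 0.0989]
lid_round s [6.570000e-01 2.285000e-01 1.731225e+02 8.720000e-02]
tin_square t [0.5482 0.1167 5.5447 0.0558]
tin_square s [ 0.5229  0.112  11.8291  0.3794]
lid_square t [4.392000e-01 1.126000e-01 1.668814e+02 1.133000e-01]
lid_square s [4.392000e-01 1.115000e-01 1.665639e+02 8.650000e-02]
tin_oblong t [ 4.167000e-01 -3.030000e-02  1.667126e+02  6.500000e-02]
tin_oblong s [ 4.100000e-01 -3.160000e-02  1.667286e+02  2.564000e-01]
lid_oblong t [0.4188 0.3751 7.7214 0.0883]
lid_oblong s [0.4188 0.3735 6.4863 0.0765]
tin_hex t [ 0.5588  0.2365 19.888   0.0505]
tin_hex s [ 0.5335  0.2357 21.6659  0.4049]
lid_hex t [ 6.50600e-01 -2.25000e-02  4.34917e+01  9.70000e-02]
lid_hex s [ 6.49900e-01 -2.42000e-02  4.52508e+01  7.38000e-02]
button [0.5886002  0.43757293 0.21724397]
{'time_s': 1.5, 'joint_positions': array([ 1.22090772e+00,  2.20421633e-01,  1.52647835e+00,  9.76143943e-06,
        1.39471660e+00, -1.26108918e-01]), 'qvel': array([-0.00119656,  0.00068528,  0.00042173, -0.0006422 ,  0.00167258,
        0.00064056]), 'effort': array([-2.39640096e-03, -4.94540119e+01, -3.87694931e+01,  6.97995094e-02,
        4.68392274e-02,  2.93627373e-06]), 'eef_pos': array([0.13870261, 0.60941103, 0.2335357 ]), 'orientation': array([-3.50780317e-01, -3.12193265e+00,  3.29679705e-05]), 'contact_force': array([-0.29066133, -0.74770357, -0.75950749]), 'wrist_torque': array([ 0.01403781, -0.02712374,  0.01634507]), 'gripper_force': 0.0, 'width': 1.0019124303502762}
```

View pics/crop0.png

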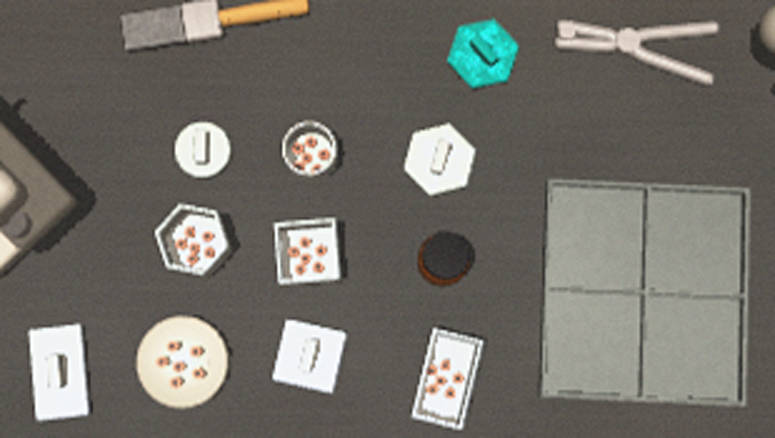

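Run:
```python
from h import *
from scipy.spatial.transform import Rotation as R
st=env.sense(); print(R.from_rotvec(st["orientation"]).as_matrix().round(3))
w=env.camera("wrist"); print(ray(w,(320,240)),np.array(w["mtx"])[0,0])
s=env.camera("scene");save(s,"car.png",(130,160,430,380),2.6)
t=env.camera("top");
for n in range(4):
  o=[]
  for p in(t,s):
    r=env.place_of(f"well{n}",p); print(n,[(round(x["conf"],2),at(p,x["centre"],.004)[:2].round(4).tolist()) for x in r[:2]])
g=t["pixels"].min(2)
# carrier outline from top
import cv2
m=((t["pixels"].max(2)>85)&(t["pixels"].max(2)<200)).astype(np.uint8)[180:300,375:485]
cs=cv2.findContours(m,cv2.RETR_EXTERNAL,cv2.CHAIN_APPROX_NONE)[0];c=max(cs,key=cv2.contourArea)[:,0]+[375,180]
W=np.array([at(t,x,.018)[:2] for x in c],np.float32);print(cv2.minAreaRect(W))
```

```text
[[-0.975  0.222 -0.   ]
 [ 0.222  0.975 -0.   ]
 [ 0.    -0.    -1.   ]]
(array([0.06127107, 0.62721231, 0.38381651]), array([ 0.27902944, -0.05009801, -0.95897485])) 355.16103477571636
0 [(0.95, [0.4459, -0.2849]), (0.82, [0.5684, -0.1904])]
0 [(0.83, [0.5777, -0.2934]), (0.69, [0.4419, -0.3029])]
1 [(0.95, [0.4459, -0.2849]), (0.82, [0.5684, -0.1904])]
1 [(0.83, [0.5777, -0.2934]), (0.69, [0.4419, -0.3029])]
2 [(0.95, [0.4459, -0.2849]), (0.82, [0.5684, -0.1904])]
2 [(0.83, [0.5777, -0.2934]), (0.69, [0.4419, -0.3029])]
3 [(0.95, [0.4459, -0.2849]), (0.82, [0.5684, -0.1904])]
3 [(0.83, [0.5777, -0.2934]), (0.69, [0.4419, -0.3029])]
((0.5176877975463867, -0.24400831758975983), (0.3155236840248108, 0.2881488502025604), 0.14625106751918793)
```

The crop confirms it: the white plain hex lid at crop (441,157) matches the tins, and the turquoise one at (483,52) is the look-alike. Eight tins and lids are present, and the carrier corners are at crop (549,180), (749,188), (745,404) and (542,397). Next I'll press the button.

Call:
apply_moves --pt "0 0 0.06 0 0 0 0" --pt "0.056 -0.0214 0 0 0 0 0" --pt "0.056 -0.0214 0 0 0 0 0" --pt "0.056 -0.0214 0 0 0 0 0" --pt "0.056 -0.0214 0 0 0 0 0" --force 20

```text
time_s: 2.68
eef_pos: [0.3643, 0.523, 0.2938]
orientation: [0.35, 3.122, 0.001]
contact_force: [0.2, -0.7, 1.0]
width: 0.518
gripper_force: 0.0
```

Call:
apply_moves --pt "0.056 -0.0214 0 0 0 0 0" --pt "0.056 -0.0214 0 0 0 0 0" --pt "0.056 -0.0214 0 0 0 0 0" --pt "0.058 -0.0214 0 0 0 0 0" --pt "0 0 0 0 0 0 0"

```text
time_s: 3.3
eef_pos: [0.5926, 0.4348, 0.2915]
orientation: [-0.36, -3.12, 0.003]
contact_force: [-1.0, 0.7, -0.3]
width: 0.021
gripper_force: 0.0
```

Run:
```python
from h import *
t=env.camera("top");s=env.camera("scene");w=env.camera("wrist")
save(w,"w1.png")
cr=[at(t,np.array(c)/2.5+[170,125],.018)[:2] for c in((549,180),(749,188),(745,404),(542,397))]
cr=np.array(cr);print(cr.round(4));c=cr.mean(0);print(c,np.linalg.norm(cr[0]-cr[1]),np.linalg.norm(cr[1]-cr[2]))
for k in("setter_button_top",):
  for p in(t,s,w): print([(r["conf"],r["centre"],at(p,r["centre"],.217)) for r in env.place_of(k,p)[:2]])
e=env.sense();print(e["time_s"],e["eef_pos"],e["contact_force"])
```

```text
[[ 0.627  -0.1381]
 [ 0.6213 -0.3488]
 [ 0.3947 -0.3414]
 [ 0.3991 -0.1309]]
[ 0.51055362 -0.23981077] 0.21078020200996656 0.2267154035417231
[(0.53, [145.4, 197.6], array([0.58396616, 0.43628853, 0.217     ]))]
[(0.55, [519.1, 253.0], array([0.59021373, 0.43904745, 0.217     ])), (0.27, [348.0, 322.5], array([0.77441391, 0.11725031, 0.217     ]))]
[(0.63, [312.7, 258.5], array([0.58875122, 0.43604084, 0.217     ]))]
3.6 [0.58740267 0.43932137 0.29419321] [-0.06887207 -1.37004524 -0.09941982]
```

Call:
apply_moves --pt "0 0 -0.05 0 0 0 0" --pt "0 0 -0.018 0 0 0 0" --pt "0 0 -0.005 0 0 0 0" --pt "0 0 -0.004 0 0 0 0" --pt "0 0 0 0 0 0 0"

```text
time_s: 4.22
eef_pos: [0.589, 0.4391, 0.22]
orientation: [0.35, 3.12, 0.003]
contact_force: [-3.8, -0.2, 4.6]
width: 0.004
gripper_force: 2.4
```

Call:
apply_moves --pt "0 0 -0.003 0 0 0 0" --pt "0 0 -0.003 0 0 0 0" --pt "0 0 0 0 0 0 0"

```text
time_s: 4.6
eef_pos: [0.5892, 0.4392, 0.2196]
orientation: [0.349, 3.117, 0.006]
contact_force: [-12.9, -7.1, 23.2]
width: 0.003
gripper_force: 12.3
```

Button is on its stop (23 N). Next I'll lift off and look at the cluster with the wrist camera.

Call:
apply_moves --pt "0 0 0.0625 0 0 0 0" --pt "-0.005 -0.0515 0.02 0 0 2.2 0.087" --pt "-0.005 -0.0515 0.02 0 0 2.2 0.087" --pt "-0.005 -0.0515 0.01 0 0 2.2 0.087" --pt "-0.005 -0.0515 0 0 0 2.2 0.087"

```text
time_s: 5.22
eef_pos: [0.5697, 0.2308, 0.3266]
orientation: [0.108, 3.134, 0.002]
contact_force: [0.8, -0.5, 0.4]
width: 0.38
gripper_force: 0.0
```

Call:
apply_moves --pt "-0.005 -0.0515 0 0 0 2.2 0.087" --pt "-0.005 -0.0515 0 0 0 1.8 0.087" --pt "0 0 0 0 0 0 0.087" --pt "0 0 0 0 0 0 0.087"

```text
time_s: 5.72
eef_pos: [0.5593, 0.1294, 0.3244]
orientation: [0.002, 3.139, 0.001]
contact_force: [0.7, 0.7, -0.6]
width: 0.833
gripper_force: 0.0
```

Run:
```python
from fit import *
w=env.camera("wrist");save(w,"w2.png")
g=dict(tin_round=(.652,.110),lid_round=(.658,.229),tin_square=(.545,.119),lid_square=(.4392,.112),tin_hex=(.559,.234),lid_hex=(.6505,-.023))
for k,v in g.items():
    print(k,proj(w,[*v,.02]).round(),np.round(fit(w,k,v,sz=130),4))
e=env.sense();print(e["time_s"],e["eef_pos"])
```

```text
tin_round [[301. 266.]] [0.657  0.1166 5.3145 0.2515]
lid_round [[388. 270.]] [0.6591 0.2315 3.0081 0.0605]
tin_square [[307. 187.]] [0.5479 0.1172 6.7883 0.5911]
lid_square [[301.  98.]] [4.410000e-01 1.142000e-01 1.683175e+02 5.929000e-01]
tin_hex [[397. 198.]] [ 0.5604  0.2375 20.1556  0.0941]
lid_hex [[204. 265.]] [ 6.52900e-01 -2.14000e-02  4.58812e+01  1.89000e-02]
5.775 [0.5591711  0.12990674 0.32406515]
```

View pics/w2.png

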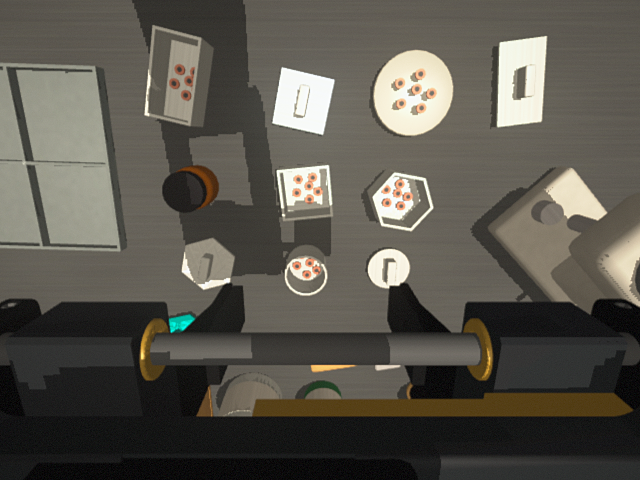

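Wrist view: square tin at (303,192), hex (402,200), round (306,272), oblong (178,78). The lids are at (301,100), (520,82), (388,268) and (209,262). All of them agree with the top-camera fits. First pick: the square tin.

Call:
apply_moves --pt "-0.003 -0.004 -0.0625 0 0 3 0.087" --pt "-0.003 -0.004 -0.0625 0 0 3 0.087" --pt "-0.003 -0.003 -0.0625 0 0 0 0.087" --pt "-0.0023 -0.002 -0.055 0 0 0 0.087" --pt "0 0 -0.03 0 0 0 0.087" --force 25

```text
time_s: 6.4
eef_pos: [0.5452, 0.1176, 0.0475]
orientation: [0.167, -3.133, -0.0]
contact_force: [0.6, 0.4, 0.3]
width: 0.998
gripper_force: 0.0
```

Call:
apply_moves --pt "0 0 -0.0195 0 0 0 0.087" --pt "0 0 0 0 0 0 0.05" --pt "0 0 0 0 0 0 0.05" --pt "0 0 0 0 0 0 0.05"

```text
time_s: 6.9
eef_pos: [0.549, 0.1165, 0.0334]
orientation: [-0.164, 3.134, 0.0]
contact_force: [-0.3, 0.4, -0.1]
width: 0.743
gripper_force: 0.0
```

Call:
apply_moves --pt "0 0 0 0 0 0 0.05" --pt "0 0 0 0 0 0 0.05" --pt "0 0 0.05 0 0 0 0.05" --pt "0 0 0.05 0 0 0 0.05" --pt "0.0034 -0.0511 0.01 0 0 0 0.05"

```text
time_s: 7.52
eef_pos: [0.5535, 0.0669, 0.1463]
orientation: [-0.17, 3.129, 0.0]
contact_force: [1.4, -1.2, -1.6]
width: 0.716
gripper_force: 25.0
```

Call:
apply_moves --pt "0.0034 -0.0511 0 0 0 -2 0.05" --pt "0.0034 -0.0511 0 0 0 -2 0.05" --pt "0.0034 -0.0511 0 0 0 -2 0.05" --pt "0.0034 -0.0511 0 0 0 -1.7 0.05" --pt "0.0034 -0.0511 0 0 0 0 0.05"

```text
time_s: 8.15
eef_pos: [0.5675, -0.192, 0.1415]
orientation: [-0.048, -3.141, -0.0]
contact_force: [0.3, -0.5, -1.9]
width: 0.708
gripper_force: 25.0
```

Call:
apply_moves --pt "0 0 -0.03 0 0 0 0.05" --pt "0 0 0 0 0 0 0.05"

```text
time_s: 8.4
eef_pos: [0.5653, -0.19, 0.1087]
orientation: [-0.05, -3.135, -0.004]
contact_force: [-0.6, 0.3, -1.2]
width: 0.711
gripper_force: 25.0
```

Call:
apply_moves --pt "0 0 -0.04 0 0 0 0.05" --pt "0 0 -0.022 0 0 0 0.05" --pt "0 0 -0.006 0 0 0 0.05" --pt "0 0 0 0 0 0 0.05"

```text
time_s: 8.9
eef_pos: [0.5682, -0.19, 0.0444]
orientation: [0.046, 3.141, -0.0]
contact_force: [0.1, -0.4, -0.2]
width: 0.709
gripper_force: 25.0
```

Call:
apply_moves --pt "0 0 -0.003 0 0 0 0.05" --pt "0 0 -0.002 0 0 0 0.05" --pt "0 0 0 0 0 0 0.05"

```text
time_s: 9.28
eef_pos: [0.568, -0.1904, 0.0389]
orientation: [0.047, 3.141, -0.0]
contact_force: [0.5, 0.4, -1.7]
width: 0.711
gripper_force: 25.0
```

Call:
apply_moves --pt "0 0 -0.002 0 0 0 0.05" --pt "0 0 0 0 0 0 0.074" --pt "0 0 0 0 0 0 0.074" --pt "0 0 0.05 0 0 0 0.074" --pt "0 0 0.06 0 0 0 0.087"

```text
time_s: 9.9
eef_pos: [0.5665, -0.1898, 0.146]
orientation: [-0.047, -3.138, -0.003]
contact_force: [-0.1, -0.9, -0.7]
width: 0.899
gripper_force: 0.0
```

Call:
apply_moves --pt "-0.001 0.06 0 0 0 4 0.087" --pt "-0.001 0.06 0 0 0 4 0.087" --pt "-0.001 0.06 0 0 0 4 0.087" --pt "-0.001 0.06 0 0 0 4 0.087" --pt "-0.001 0.06 0 0 0 4 0.087"

```text
time_s: 10.52
eef_pos: [0.5627, 0.1115, 0.1468]
orientation: [-0.502, 3.1, -0.0]
contact_force: [0.9, -0.4, 0.0]
width: 0.996
gripper_force: 0.0
```

Call:
apply_moves --pt "-0.001 0.06 0 0 0 1.7 0.087" --pt "-0.001 0.06 0 0 0 0 0.087" --pt "0 0.007 0 0 0 0 0.087" --pt "0 0 0 0 0 0 0.087"

```text
time_s: 11.02
eef_pos: [0.5606, 0.2368, 0.1463]
orientation: [0.547, -3.093, 0.001]
contact_force: [0.3, -1.3, 0.2]
width: 1.0
gripper_force: 0.0
```

Run:
```python
from fit import *
t=env.camera("top");save(t,"t3.png",(220,130,500,330),2.8)
w=env.camera("wrist")
print(np.round(fit(t,"tin_square",(.568,-.19),.004,thr=150,sz=60),4))
print([np.round(at(w,r["centre"],0),3) for r in env.place_of("tin_hex",w)[:2]])
e=env.sense();print(e["time_s"],e["eef_pos"])
```

```text
[ 0.5757 -0.1924 83.493   0.583 ]
[array([0.56 , 0.236, 0.   ]), array([ 0.652, -0.021,  0.   ])]
11.175 [0.56103203 0.23509514 0.14644328]
```

View pics/t3.png

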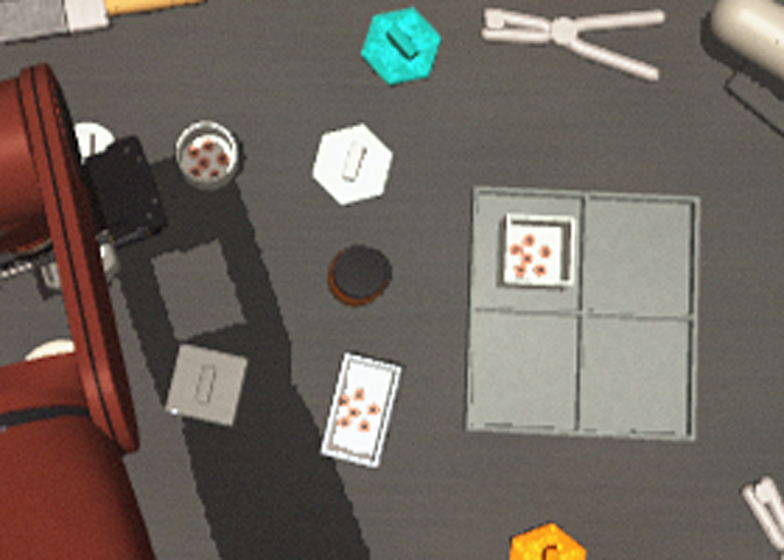

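The square tin stands in well2 (crop 538,250); hex tin confirmed at (.560,.236). Picking the hex tin for well3.

Call:
apply_moves --pt "0 0.001 -0.05 0 0 0 0.087" --pt "0 0 -0.045 0 0 0 0.087" --pt "0 0 -0.019 0 0 0 0.087" --pt "0 0 0 0 0 0 0.055" --pt "0 0 0 0 0 0 0.055"

```text
time_s: 11.8
eef_pos: [0.5626, 0.2377, 0.0347]
orientation: [-0.543, 3.091, 0.0]
contact_force: [-0.3, 0.2, 0.0]
width: 0.855
gripper_force: 0.0
```

Call:
apply_moves --pt "0 0 0 0 0 0 0.055" --pt "0 0 0 0 0 0 0.055" --pt "0 0 0.05 0 0 0 0.055" --pt "0 0 0.06 0 0 0 0.055" --pt "0 0 0 0 0 0 0.055"

```text
time_s: 12.42
eef_pos: [0.5649, 0.239, 0.1497]
orientation: [-0.543, 3.082, 0.002]
contact_force: [0.3, -0.7, -1.5]
width: 0.758
gripper_force: 25.0
```

Call:
apply_moves --pt "0 -0.059 0 0 0 -4 0.055" --pt "0 -0.059 0 0 0 -4 0.055" --pt "0 -0.059 0 0 0 -4 0.055" --pt "0 -0.059 0 0 0 -4 0.055" --pt "0 -0.059 0 0 0 -4 0.055"

```text
time_s: 13.05
eef_pos: [0.5598, -0.0588, 0.1414]
orientation: [-0.004, -3.14, -0.001]
contact_force: [1.0, 0.4, -1.8]
width: 0.761
gripper_force: 25.0
```

Call:
apply_moves --pt "0 -0.059 0 0 0 -1.7 0.055" --pt "0.001 -0.059 0 0 0 0 0.055" --pt "0.001 -0.059 0 0 0 0 0.055" --pt "0.001 -0.059 0 0 0 0 0.055" --pt "0 0 -0.04 0 0 0 0.055"

```text
time_s: 13.68
eef_pos: [0.5656, -0.2996, 0.1052]
orientation: [0.054, 3.135, -0.009]
contact_force: [0.7, 0.3, -1.6]
width: 0.755
gripper_force: 25.0
```

Call:
apply_moves --pt "0 0 -0.04 0 0 0 0.055" --pt "0 0 -0.015 0 0 0 0.055" --pt "0 0 0 0 0 0 0.055"

```text
time_s: 14.05
eef_pos: [0.5628, -0.2923, 0.046]
orientation: [-0.047, -3.138, -0.003]
contact_force: [0.4, -0.4, -1.4]
width: 0.757
gripper_force: 25.0
```

Call:
apply_moves --pt "0 0 -0.005 0 0 0 0.055" --pt "0 0 -0.003 0 0 0 0.055" --pt "0 0 0 0 0 0 0.077" --pt "0 0 0 0 0 0 0.077" --pt "0 0 0.05 0 0 0 0.077"

```text
time_s: 14.68
eef_pos: [0.5607, -0.2913, 0.0856]
orientation: [-0.047, -3.133, -0.008]
contact_force: [0.7, 0.1, 0.6]
width: 0.876
gripper_force: 0.0
```

Call:
apply_moves --pt "0 0 0.06 0 0 0 0.087" --pt "0.013 0.0586 0 0 0 0 0.087" --pt "0.013 0.0586 0 0 0 0 0.087" --pt "0.013 0.0586 0 0 0 0 0.087" --pt "0.013 0.0586 0 0 0 0 0.087"

```text
time_s: 15.3
eef_pos: [0.6163, -0.0572, 0.1504]
orientation: [0.048, 3.14, -0.0]
contact_force: [1.0, 0.1, 0.2]
width: 1.0
gripper_force: 0.0
```

Call:
apply_moves --pt "0.013 0.0586 0 0 0 0 0.087" --pt "0.013 0.0586 0 0 0 0 0.087" --pt "0.013 0.0586 0 0 0 0 0.087" --pt "0 0 0 0 0 0 0.087"

```text
time_s: 15.8
eef_pos: [0.6552, 0.1215, 0.1501]
orientation: [0.039, 3.14, 0.002]
contact_force: [-0.1, -0.5, 0.2]
width: 1.001
gripper_force: 0.0
```

Run:
```python
from fit import *
w=env.camera("wrist");save(w,"w4.png")
for k in("tin_round","tin_oblong"): print([(r["conf"],np.round(at(w,r["centre"],0),3)) for r in env.place_of(k,w)[:2]])
e=env.sense();print(e["time_s"],e["eef_pos"])
```

```text
[(0.87, array([0.653, 0.113, 0.   ]))]
[]
15.95 [0.65477024 0.1163322  0.14969687]
```

Call:
apply_moves --pt "0 -0.001 -0.05 0 0 0 0.087" --pt "0 0 -0.045 0 0 0 0.087" --pt "0 0 -0.02 0 0 0 0.087" --pt "0 0 0 0 0 0 0.048" --pt "0 0 0 0 0 0 0.048"

```text
time_s: 16.58
eef_pos: [0.6566, 0.1154, 0.0369]
orientation: [0.048, 3.138, 0.0]
contact_force: [-0.0, -0.0, 0.5]
width: 0.85
gripper_force: 0.0
```

Call:
apply_moves --pt "0 0 0 0 0 0 0.048" --pt "0 0 0 0 0 0 0.048" --pt "0 0 0 0 0 0 0.048" --pt "0 0 0.05 0 0 0 0.048" --pt "0 0 0.06 0 0 0 0.048"

```text
time_s: 17.2
eef_pos: [0.653, 0.1158, 0.1435]
orientation: [-0.047, -3.136, 0.001]
contact_force: [0.9, -0.6, -0.6]
width: 0.638
gripper_force: 25.0
```

Call:
apply_moves --pt "-0.029 -0.058 0 0 0 0 0.048" --pt "-0.029 -0.058 0 0 0 0 0.048" --pt "-0.029 -0.058 0 0 0 0 0.048" --pt "-0.029 -0.058 0 0 0 0 0.048" --pt "-0.029 -0.058 0 0 0 0 0.048"

```text
time_s: 17.82
eef_pos: [0.5138, -0.165, 0.1446]
orientation: [0.046, 3.141, -0.0]
contact_force: [0.3, -0.6, -1.9]
width: 0.642
gripper_force: 25.0
```

Call:
apply_moves --pt "-0.029 -0.058 0 0 0 0 0.048" --pt "-0.028 -0.058 0 0 0 0 0.048" --pt "0 0 -0.05 0 0 0 0.048" --pt "0 0 -0.04 0 0 0 0.048" --pt "0 0 0 0 0 0 0.048"

```text
time_s: 18.45
eef_pos: [0.4569, -0.2737, 0.051]
orientation: [-0.048, -3.135, -0.008]
contact_force: [0.0, 0.6, -1.3]
width: 0.637
gripper_force: 25.0
```

Call:
apply_moves --pt "0 0 0 0 0 0 0.048"

```text
time_s: 18.58
eef_pos: [0.4608, -0.2762, 0.0559]
orientation: [0.046, 3.14, -0.001]
contact_force: [0.1, -0.2, -0.5]
width: 0.64
gripper_force: 25.0
```

Call:
apply_moves --pt "-0.007 -0.0145 0 0 0 0 0.048" --pt "0 0 -0.01 0 0 0 0.048" --pt "0 0 0 0 0 0 0.048"

```text
time_s: 18.95
eef_pos: [0.4525, -0.2902, 0.0441]
orientation: [-0.048, -3.141, -0.001]
contact_force: [0.0, -0.8, -0.6]
width: 0.641
gripper_force: 25.0
```

Call:
apply_moves --pt "0 0 -0.004 0 0 0 0.048" --pt "0 0 -0.003 0 0 0 0.048" --pt "0 0 0 0 0 0 0.068" --pt "0 0 0 0 0 0 0.068" --pt "0 0 0.05 0 0 0 0.068"

```text
time_s: 19.58
eef_pos: [0.4499, -0.2876, 0.0836]
orientation: [-0.047, -3.134, -0.01]
contact_force: [1.2, -0.8, 0.2]
width: 0.773
gripper_force: 0.0
```

Call:
apply_moves --pt "0 0 0.06 0 0 0 0.087" --pt "-0.008 0.052 0 0 0 -3 0.087" --pt "-0.007 0.052 0 0 0 -3 0.087" --pt "-0.007 0.052 0 0 0 -3 0.087" --pt "-0.007 0.052 0 0 0 -2.6 0.087"

```text
time_s: 20.2
eef_pos: [0.4235, -0.0808, 0.1474]
orientation: [0.368, 3.12, 0.0]
contact_force: [-0.0, 0.1, -0.2]
width: 0.996
gripper_force: 0.0
```

Call:
apply_moves --pt "-0.007 0.052 0 0 0 0 0.087" --pt "0 0 0 0 0 0 0.087"

```text
time_s: 20.45
eef_pos: [0.4162, -0.0275, 0.1472]
orientation: [-0.356, -3.121, -0.001]
contact_force: [-0.4, -1.0, -0.1]
width: 0.996
gripper_force: 0.0
```

Run:
```python
from fit import *
w=env.camera("wrist");t=env.camera("top")
for k in("tin_oblong",): print([(r["conf"],np.round(at(w,r["centre"],0),3)) for r in env.place_of(k,w)[:2]])
save(t,"t5.png",(340,180,500,300),4.5)
for k,v in(("hex",(.563,-.293)),("round",(.453,-.29)),("square",(.568,-.19)),("oblong",(.4167,-.03))):
  print(k,[(r["conf"],np.round(at(t,r["centre"],.004 if k!="oblong" else 0),3)) for r in env.place_of("tin_"+k,t)[:2]])
e=env.sense();print(e["time_s"],e["eef_pos"],e["orientation"])
```

```text
[(0.77, array([ 0.421, -0.028,  0.   ]))]
hex []
round [(0.67, array([ 0.451, -0.296,  0.004]))]
square [(0.83, array([ 0.566, -0.194,  0.004]))]
oblong []
20.8 [ 0.41712951 -0.03145401  0.14752489] [-3.67455923e-01 -3.11987626e+00  1.82487818e-04]
```

View pics/t5.png

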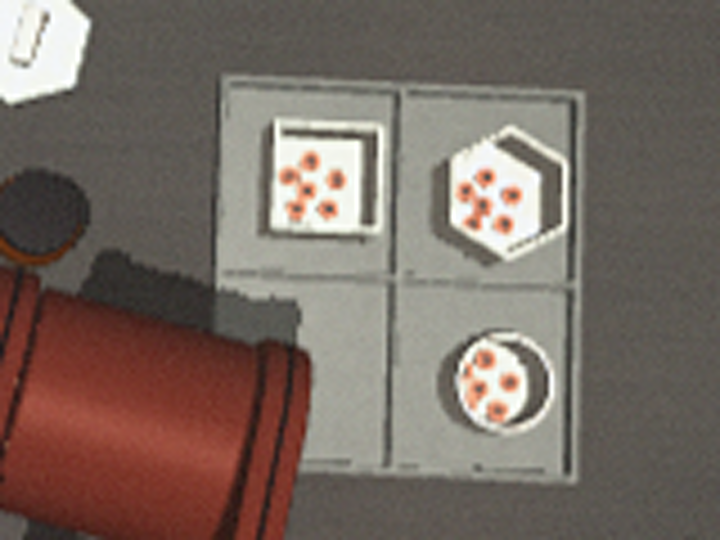

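Square, hex and round tins stand upright in wells 2, 3 and 1 (crop 325,178; 505,195; 505,383). Now the oblong tin, for well0.

Call:
apply_moves --pt "0.001 0.001 -0.05 0 0 0 0.087" --pt "0 0 -0.045 0 0 0 0.087" --pt "0 0 -0.019 0 0 0 0.087" --pt "0 0 0 0 0 0 0.044" --pt "0 0 0 0 0 0 0.044"

```text
time_s: 21.42
eef_pos: [0.4188, -0.03, 0.0344]
orientation: [0.366, 3.119, -0.0]
contact_force: [-0.1, 0.3, -0.4]
width: 0.854
gripper_force: 0.0
```

Call:
apply_moves --pt "0 0 0 0 0 0 0.044" --pt "0 0 0 0 0 0 0.044" --pt "0 0 0 0 0 0 0.044" --pt "0 0 0.04 0 0 0 0.044" --pt "0 0 0.05 0 0 0 0.044"

```text
time_s: 22.05
eef_pos: [0.4163, -0.0289, 0.1233]
orientation: [-0.364, -3.117, -0.001]
contact_force: [1.5, -0.6, -2.5]
width: 0.594
gripper_force: 25.0
```

Call:
apply_moves --pt "0.01 -0.039 0 0 0 3 0.044" --pt "0.01 -0.039 0 0 0 3 0.044" --pt "0.01 -0.039 0 0 0 3 0.044" --pt "0.009 -0.039 0 0 0 2.6 0.044" --pt "0 0 -0.02 0 0 0 0.044"

```text
time_s: 22.68
eef_pos: [0.4588, -0.1888, 0.105]
orientation: [0.05, 3.137, -0.005]
contact_force: [0.8, 0.2, -2.5]
width: 0.593
gripper_force: 25.0
```

Call:
apply_moves --pt "0 0 0 0 0 0 0.044" --pt "0 0 0 0 0 0 0.044"

```text
time_s: 22.92
eef_pos: [0.4568, -0.1849, 0.1037]
orientation: [-0.047, -3.141, -0.0]
contact_force: [-0.2, 0.3, -1.9]
width: 0.596
gripper_force: 25.0
```

Run:
```python
from fit import *
t=env.camera("top");w=env.camera("wrist")
save(w,"w5.png")
print([(r["conf"],np.round(at(t,r["centre"],.05),3)) for r in env.place_of("tin_oblong",t)[:2]])
e=env.sense();print(e["time_s"],e["eef_pos"],e["orientation"],e["width"])
```

```text
[(0.71, array([0.654, 0.219, 0.05 ])), (0.46, array([ 0.449, -0.193,  0.05 ]))]
23.075 [ 0.45740197 -0.1851138   0.10434163] [ 4.59063995e-02  3.14018402e+00 -9.21150627e-04] 0.5964065790828332
```

Call:
apply_moves --pt "-0.001 -0.001 -0.035 0 0 0 0.044" --pt "0 0 -0.018 0 0 0 0.044" --pt "0 0 -0.008 0 0 0 0.044" --pt "0 0 -0.003 0 0 0 0.044" --pt "0 0 0 0 0 0 0.044"

```text
time_s: 23.7
eef_pos: [0.4565, -0.1866, 0.0403]
orientation: [0.047, 3.14, -0.001]
contact_force: [0.1, 0.9, -1.3]
width: 0.591
gripper_force: 25.0
```

Call:
apply_moves --pt "0 0 -0.003 0 0 0 0.044" --pt "0 0 0 0 0 0 0.064" --pt "0 0 0 0 0 0 0.064" --pt "0 0 0.05 0 0 0 0.064" --pt "0 0 0.06 0 0 0 0.087"

```text
time_s: 24.32
eef_pos: [0.4548, -0.1857, 0.1465]
orientation: [-0.047, -3.138, -0.003]
contact_force: [0.0, -0.6, -0.2]
width: 0.785
gripper_force: 0.0
```

Call:
apply_moves --pt "0.02 -0.02 0.06 0 0 0 0.087" --pt "0.02 -0.02 0.05 0 0 0 0.087" --pt "0.013 -0.013 0.02 0 0 0 0.087" --pt "0 0 0 0 0 0 0.087" --pt "0 0 0 0 0 0 0.087"

```text
time_s: 24.95
eef_pos: [0.5068, -0.2374, 0.2714]
orientation: [-0.047, -3.139, -0.003]
contact_force: [0.3, 0.6, -0.6]
width: 1.0
gripper_force: 0.0
```

Run:
```python
from fit import *
w=env.camera("wrist");save(w,"w6.png",(170,60,490,300),2.5)
g=dict(round=(.453,-.29),hex=(.563,-.2925),square=(.568,-.19),oblong=(.4565,-.1866))
for k,v in g.items():
  print(k,[(r["conf"],np.round(r["centre"],1),np.round(at(w,r["centre"],.004),4)) for r in env.place_of("tin_"+k,w)[:2]], proj(w,[*v,.052]).round(1))
e=env.sense();print(e["time_s"],e["eef_pos"],e["orientation"])
np.save("w6.npy",w,allow_pickle=True)
```

```text
round [(0.82, array([266.4, 156.8]), array([ 0.4493, -0.2914,  0.004 ]))] [[261.9 163.2]]
hex [(0.88, array([271.9, 250.7]), array([ 0.5623, -0.2925,  0.004 ])), (0.33, array([362.3, 162. ]), array([ 0.4584, -0.1817,  0.004 ]))] [[267.  264.7]]
square [(0.97, array([356. , 249.9]), array([ 0.5644, -0.1885,  0.004 ]))] [[359.5 266.3]]
oblong [(0.98, array([359.4, 162.4]), array([ 0.4587, -0.185 ,  0.004 ]))] [[363.5 163.6]]
25.2 [ 0.5071539  -0.23758034  0.27202973] [-4.68329776e-02 -3.13965406e+00 -1.56691705e-03]
```

View pics/w6.png

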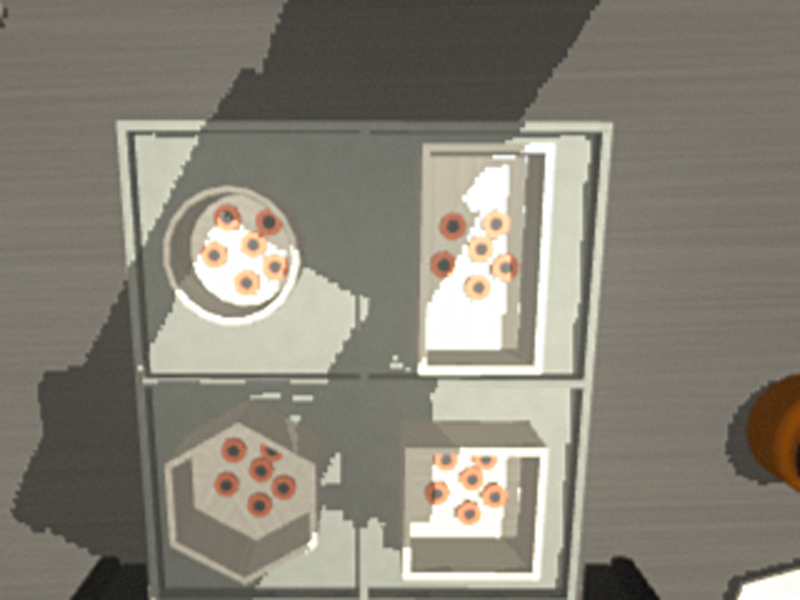

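All four tins stand in their wells; rim centres (crop) are round (231,256), oblong (485,260), square (475,514) and hex (242,502).

Run:
```python
from fit import *
w=np.load("w6.npy",allow_pickle=True).item()
f=lambda c:at(w,np.array(c)/2.5+[170,60]-.3,.052)[:2]
Q=dict(round=[(163,256),(300,256),(231,187),(231,325)],oblong=[(421,145),(556,145),(543,374),(419,374)],square=[(404,448),(550,447),(543,580),(404,580)],hex=[(239,423),(316,463),(316,540),(245,583),(168,540),(166,463)])
for k,v in Q.items():
  P=np.array([f(c) for c in v]); print(k,P.mean(0).round(4),cv2.minAreaRect(P.astype(np.float32))[1:],)
P=np.array([f(c) for c in Q["square"]]);d=P[1]-P[0];print("sq yaw",np.degrees(np.arctan2(d[1],d[0])))
P=np.array([f(c) for c in Q["hex"]]);d=P[3]-P[0];print("hex",np.degrees(np.arctan2(d[1],d[0])))
P=np.array([f(c) for c in Q["oblong"]]);d=P[3]-P[0];print("obl",np.degrees(np.arctan2(d[1],d[0])))
t=env.camera("top");s=env.camera("scene")
g=dict(lid_round=(.659,.231),lid_square=(.440,.1135),lid_oblong=(.419,.375),lid_hex=(.6515,-.022))
for k,v in g.items():
  for p in (t,s):
    print(k,np.round(fit(p,k,v,sz=60),4),[np.round(at(p,r["centre"],0)[:2],3) for r in env.place_of(k,p)[:1]])
```

```text
round [ 0.4522 -0.2896] ((0.03852733224630356, 0.04054896533489227), 41.58274841308594)
oblong [ 0.4581 -0.1865] ((0.053083810955286026, 0.09153911471366882), 88.44041442871094)
square [ 0.5674 -0.1897] ((0.06355785578489304, 0.06288553029298782), 88.66532897949219)
hex [ 0.5585 -0.2928] ((0.07405015826225281, 0.06594723463058472), 56.26132583618164)
sq yaw 88.66530605394608
hex -1.989311460928447
obl -1.1799953019980918
lid_round [0.6589 0.2306 3.2258 0.1232] [array([0.66 , 0.234])]
lid_round [  0.695    0.2387 171.7305   0.849 ] [array([0.666, 0.232])]
lid_square [4.395000e-01 1.126000e-01 1.659537e+02 1.378000e-01] [array([0.438, 0.106])]
lid_square [ 0.4767  0.1153 44.7439  0.8342] [array([0.431, 0.116])]
lid_oblong [0.4202 0.3753 8.3424 0.1074] [array([ 0.456, -0.197])]
lid_oblong [ 0.4723  0.3603 94.8187  0.78  ] [array([0.408, 0.371])]
lid_hex [ 6.50700e-01 -2.17000e-02  1.65614e+02  1.23600e-01] [array([ 0.767, -0.068])]
lid_hex [ 6.84300e-01 -3.03000e-02  3.49738e+01  7.78200e-01] [array([ 0.278, -0.212])]
```

Call:
apply_moves --pt "0.036 0.054 -0.02 0 0 -3.5 0.04" --pt "0.036 0.054 -0.03 0 0 -3.5 0.04" --pt "0.036 0.054 -0.035 0 0 -3.5 0.04" --pt "0.0365 0.054 -0.035 0 0 -3.3 0.04" --pt "0 0 0 0 0 0 0.04" --force 30

```text
time_s: 26.32
eef_pos: [0.6329, -0.0459, 0.1651]
orientation: [-0.417, -3.108, -0.002]
contact_force: [-0.6, -2.1, -0.6]
width: 0.524
gripper_force: 0.0
```

Call:
apply_moves --pt "0 0 0 0 0 0 0.04"

```text
time_s: 26.45
eef_pos: [0.6337, -0.05, 0.1692]
orientation: [-0.422, -3.113, 0.001]
contact_force: [0.0, -1.2, 0.5]
width: 0.482
gripper_force: 0.0
```

```bash
cat > lid.py <<'E'
import sys
from fit import *
k,x,y,y0,y1=sys.argv[1],*map(float,sys.argv[2:6])
w=env.camera("wrist");save(w,"l_"+k+".png")
for thr in(95,130):
    print(np.round(fit(w,k,(x,y),sz=200,thr=thr),4))
print(proj(w,[x,y,.01]),[(r["conf"],np.round(at(w,r["centre"],0)[:2],4)) for r in env.place_of(k,w)[:2]])
e=env.sense();o=e["orientation"];print(e["time_s"],e["eef_pos"],"phi",(2*np.degrees(np.arctan2(o[1],o[0]))-90)%180,e["width"])
E
sed -i 's/^S=8/S=4/' fit.py
python3 lid.py lid_hex .6515 -.0218 0 0
```

```text
[6.08500e-01 1.16000e-02 1.45867e+01 7.39500e-01]
[ 6.38000e-01 -1.21000e-02  2.31924e+01  4.70500e-01]
[[350.3539188  237.63114995]] [(0.88, array([ 0.6516, -0.0207]))]
26.55 [ 0.63408646 -0.05114692  0.17054953] phi 74.42489825702597 0.4658539386978298
```

View pics/l_lid_hex.png

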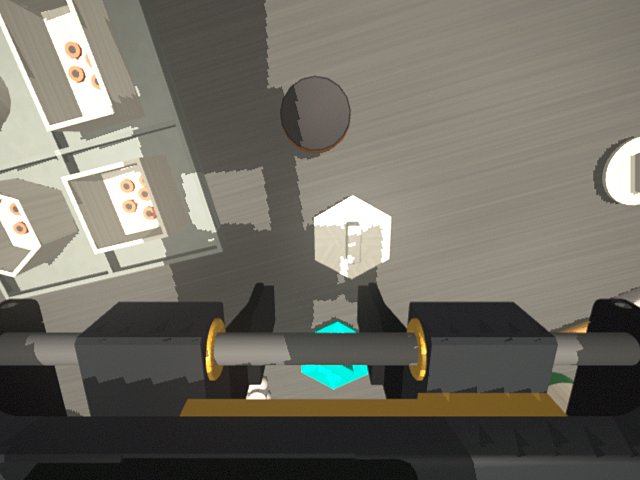

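The white hex lid is at (352,237) with its bar upright in the image, so the yaw matches. The earlier move was speed-limited and stopped short; I'm correcting for that and descending.

Call:
apply_moves --pt "0.0175 0.0295 -0.03 0 0 0 0.04" --pt "0 0 -0.04 0 0 0 0.04" --pt "0 0 -0.04 0 0 0 0.04" --pt "0 0 0 0 0 0 0.04" --pt "0 0 0 0 0 0 0.04"

```text
time_s: 27.18
eef_pos: [0.6526, -0.0216, 0.0617]
orientation: [0.426, 3.109, -0.0]
contact_force: [0.1, -0.2, 0.7]
width: 0.456
gripper_force: 0.0
```

Run:
```python
from h import *
e=env.sense();print(e["eef_pos"],e["contact_force"])
```

```text
[ 0.65257949 -0.02157341  0.06171803] [ 0.10017685 -0.21930001  0.74212995]
```

Call:
apply_moves --pt "-0.001 0 -0.025 0 0 0 0.04" --pt "0 0 -0.01 0 0 0 0.04" --pt "0 0 0 0 0 0 0.005" --pt "0 0 0 0 0 0 0.005" --pt "0 0 0 0 0 0 0.005"

```text
time_s: 27.8
eef_pos: [0.6511, -0.0205, 0.0254]
orientation: [0.424, 3.111, -0.0]
contact_force: [-0.8, -0.7, 0.2]
width: 0.204
gripper_force: 0.0
```

Call:
apply_moves --pt "0 0 0 0 0 0 0.005" --pt "0 0 0 0 0 0 0.005" --pt "0 0 0.05 0 0 0 0.005" --pt "0 0 0.06 0 0 0 0.005" --pt "0 0 0 0 0 0 0.005"

```text
time_s: 28.42
eef_pos: [0.6545, -0.021, 0.1412]
orientation: [0.423, 3.101, -0.0]
contact_force: [0.1, 0.4, -0.3]
width: 0.136
gripper_force: 30.0
```

Call:
apply_moves --pt "-0.0155 -0.0452 0 0 0 2.4 0.005" --pt "-0.0155 -0.0452 0 0 0 2.4 0.005" --pt "-0.0155 -0.0452 0 0 0 2.4 0.005" --pt "-0.0155 -0.0452 0 0 0 2.4 0.005" --pt "-0.0155 -0.0452 0 0 0 2.3 0.005"

```text
time_s: 29.05
eef_pos: [0.5714, -0.2473, 0.1328]
orientation: [-0.097, -3.138, -0.002]
contact_force: [0.8, -0.2, -0.7]
width: 0.135
gripper_force: 30.0
```

Call:
apply_moves --pt "-0.0155 -0.0452 0 0 0 2 0.005" --pt "0 0 0 0 0 0 0.005" --pt "0 0 0 0 0 0 0.005" --pt "0 0 0 0 0 0 0.005"

```text
time_s: 29.55
eef_pos: [0.5575, -0.2902, 0.1337]
orientation: [-0.043, -3.141, -0.001]
contact_force: [0.5, -0.7, -0.5]
width: 0.136
gripper_force: 30.0
```

```bash
cat > st.py <<'E'
from h import *
w=env.camera("wrist");save(w,"st.png")
e=env.sense();o=e["orientation"];print(e["time_s"],e["eef_pos"],"phi",(2*np.degrees(np.arctan2(o[1],o[0]))-90)%180,e["width"],e["contact_force"])
E
python3 st.py; cp pics/st.png pics/hold_hex.png
```

```text
29.6 [ 0.55756471 -0.290232    0.13385108] phi 88.46519470089976 0.1376195952294812 [ 0.51648246 -0.7087097  -1.31900607]
```

View pics/hold_hex.png

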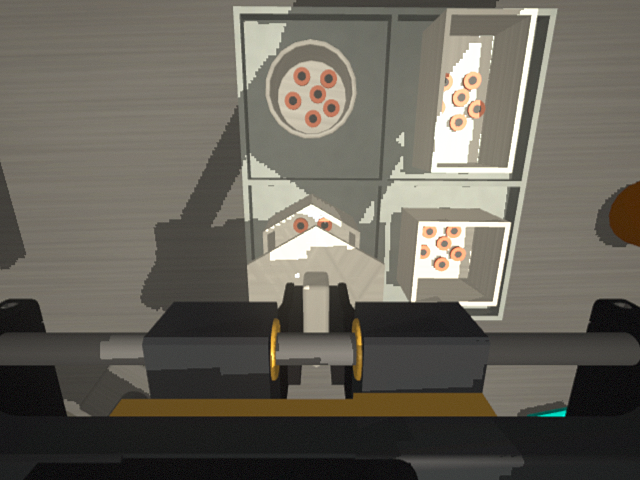

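Run:
```python
from h import *
w=env.camera("wrist");e=env.sense()["eef_pos"]
z=e[2]-.026+.012
print(e,"vertex",at(w,(315,225),z),"left,right",at(w,(247,263),z),at(w,(384,263),z))
print("tin vertex",at(w,(311,197),.052),at(w,(264,234),.052),at(w,(359,232),.052))
```

```text
[ 0.55765091 -0.29033217  0.13399904] vertex [ 0.51917406 -0.28946159  0.11999904] left,right [ 0.53749294 -0.32338773  0.11999904] [ 0.53930876 -0.25606368  0.11999904]
tin vertex [ 0.51714038 -0.2920663   0.052     ] [ 0.54149216 -0.32467659  0.052     ] [ 0.54181553 -0.26030793  0.052     ]
```

Lid held straight; its front vertex is at (315,225) and the tin's at (311,197). Shifting 2.5 mm in y and lowering.

Call:
apply_moves --pt "0 -0.0025 -0.03 0 0 0 0.005" --pt "0 0 -0.02 0 0 0 0.005" --pt "0 0 -0.008 0 0 0 0.005" --pt "0 0 -0.004 0 0 0 0.005" --pt "0 0 0 0 0 0 0.005"

```text
time_s: 30.28
eef_pos: [0.5576, -0.2942, 0.0727]
orientation: [0.044, 3.141, -0.001]
contact_force: [0.2, -0.7, 0.1]
width: 0.136
gripper_force: 30.0
```

Call:
apply_moves --pt "0 0 -0.002 0 0 0 0.005" --pt "0 0 -0.002 0 0 0 0.005" --pt "0 0 0 0 0 0 0.005"

```text
time_s: 30.65
eef_pos: [0.5577, -0.2944, 0.0691]
orientation: [0.045, 3.14, -0.001]
contact_force: [-0.7, 0.4, 2.3]
width: 0.135
gripper_force: 30.0
```

Call:
apply_moves --pt "0 0 -0.001 0 0 0 0.005" --pt "0 0 0 0 0 0 0.035" --pt "0 0 0 0 0 0 0.035" --pt "0 0 0.05 0 0 0 0.04" --pt "0 0 0.05 0 0 0 0.04"

```text
time_s: 31.28
eef_pos: [0.5565, -0.2936, 0.167]
orientation: [-0.045, -3.139, -0.003]
contact_force: [0.7, -0.3, -0.2]
width: 0.436
gripper_force: 0.0
```

Call:
apply_moves --pt "-0.0148 0.0509 0 0 0 -2 0.04" --pt "-0.0148 0.0509 0 0 0 -2 0.04" --pt "-0.0148 0.0509 0 0 0 -2 0.04" --pt "-0.0148 0.0509 0 0 0 -2 0.04" --pt "-0.0148 0.0509 0 0 0 -2 0.04"

```text
time_s: 31.9
eef_pos: [0.4824, -0.0381, 0.167]
orientation: [-0.32, -3.125, -0.0]
contact_force: [0.2, 0.6, 0.3]
width: 0.461
gripper_force: 0.0
```

Call:
apply_moves --pt "-0.0148 0.0509 0 0 0 -1.3 0.04" --pt "-0.0148 0.0509 0 0 0 0 0.04" --pt "-0.0148 0.0509 0 0 0 0 0.04" --pt "0 0 0 0 0 0 0.04" --pt "0 0 0 0 0 0 0.04"

```text
time_s: 32.52
eef_pos: [0.4389, 0.1128, 0.1671]
orientation: [0.352, 3.122, -0.001]
contact_force: [-0.5, -0.4, -1.2]
width: 0.463
gripper_force: 0.0
```

```bash
python3 - <<'E'
from fit import *
t=env.camera("top");save(t,"t7.png",(380,190,480,295),5)
print([(r["conf"],np.round(at(t,r["centre"],.044),4)) for r in env.place_of("lid_hex",t)[:3]])
E
python3 lid.py lid_square .4397 .113 0 0
```

```text
[(0.97, array([ 0.7582, -0.0633,  0.044 ])), (0.66, array([ 0.2808, -0.204 ,  0.044 ])), (0.59, array([ 0.5578, -0.291 ,  0.044 ]))]
[4.415000e-01 1.139000e-01 1.678099e+02 3.720000e-02]
[ 0.442   0.1141 77.8708  0.3122]
[[316.39217671 228.06146722]] []
32.725 [0.43926186 0.11190583 0.16717305] phi 76.95735358330057 0.4583689072913307
```

View pics/l_lid_square.png

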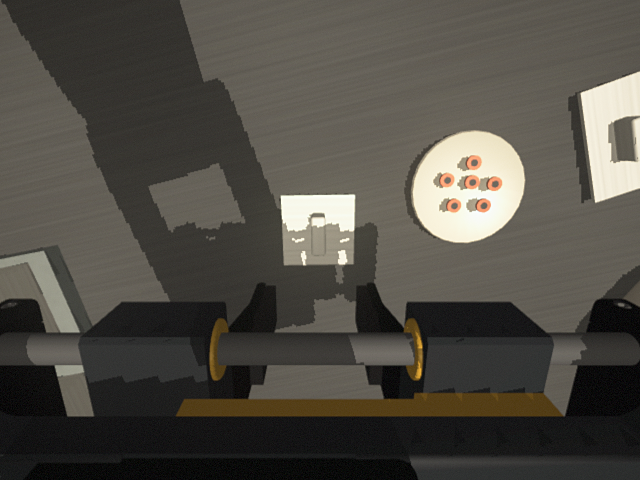

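The square lid is at (318,230), squared up in the image. Picking it.

Call:
apply_moves --pt "0.0015 0.0015 -0.05 0 0 0.5 0.04" --pt "0 0 -0.05 0 0 0 0.04" --pt "0 0 -0.03 0 0 0 0.04" --pt "0 0 0 0 0 0 0.04" --pt "0 0 0 0 0 0 0.04"

```text
time_s: 33.35
eef_pos: [0.4415, 0.1141, 0.0384]
orientation: [0.341, 3.121, 0.0]
contact_force: [0.6, -0.1, 0.5]
width: 0.461
gripper_force: 0.0
```

Call:
apply_moves --pt "0 0 -0.012 0 0 0 0.04" --pt "0 0 0 0 0 0 0.005" --pt "0 0 0 0 0 0 0.005" --pt "0 0 0 0 0 0 0.005" --pt "0 0 0 0 0 0 0.005"

```text
time_s: 33.98
eef_pos: [0.4406, 0.1147, 0.0255]
orientation: [0.34, 3.123, 0.0]
contact_force: [-0.1, -0.3, 0.9]
width: 0.136
gripper_force: 30.0
```

Call:
apply_moves --pt "0 0 0 0 0 0 0.005" --pt "0 0 0.05 0 0 0 0.005" --pt "0 0 0.06 0 0 0 0.005" --pt "0.021 -0.0506 0 0 0 1.8 0.005" --pt "0.021 -0.0506 0 0 0 1.8 0.005"

```text
time_s: 34.6
eef_pos: [0.4835, 0.0127, 0.1367]
orientation: [0.236, 3.13, -0.0]
contact_force: [0.4, 0.6, -1.6]
width: 0.135
gripper_force: 30.0
```

Call:
apply_moves --pt "0.021 -0.0506 0 0 0 1.8 0.005" --pt "0.021 -0.0506 0 0 0 1.8 0.005" --pt "0.021 -0.0506 0 0 0 1.8 0.005" --pt "0.021 -0.0506 0 0 0 1.8 0.005" --pt "0 0 0 0 0 0 0.005"

```text
time_s: 35.22
eef_pos: [0.567, -0.1926, 0.1349]
orientation: [0.05, 3.141, -0.001]
contact_force: [-0.2, -0.1, 0.4]
width: 0.137
gripper_force: 30.0
```

Call:
apply_moves --pt "0 0 0 0 0 0 0.005" --pt "0 0 0 0 0 0 0.005"

```text
time_s: 35.48
eef_pos: [0.5658, -0.1876, 0.135]
orientation: [-0.043, -3.14, -0.001]
contact_force: [-0.1, -1.0, -0.7]
width: 0.138
gripper_force: 30.0
```

```bash
python3 st.py; cp pics/st.png pics/hold_sq.png
```

```text
35.525 [ 0.56597947 -0.18759394  0.13514387] phi 88.45731577023389 0.1398889457253844 [ 0.71761786 -0.06825957 -0.92598226]
```

View pics/hold_sq.png

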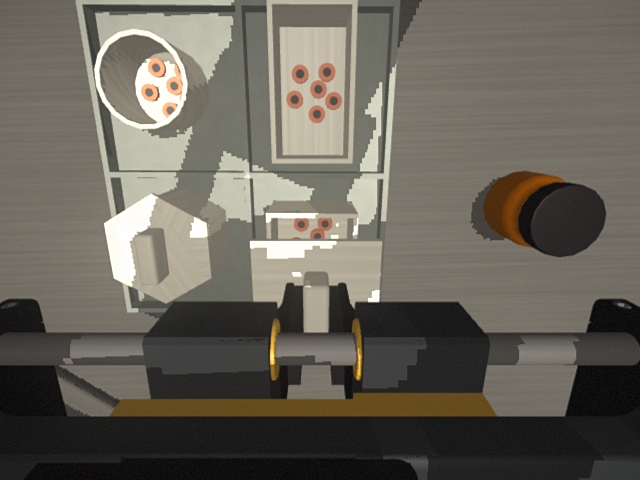

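The hex lid is down on its tin. The square lid's front edge runs from (250,241) to (382,241), and the tin's front edge from (265,213) to (357,213).

```bash
cat > al.py <<'E'
import sys
from h import *
a=list(map(float,sys.argv[1:9]))
w=env.camera("wrist");e=env.sense()["eef_pos"];z=e[2]-.014
L=[at(w,a[i:i+2],z)[:2] for i in(0,2)];T=[at(w,a[i:i+2],.052)[:2] for i in(4,6)]
print(e,"lid",np.round(L,4).tolist(),"mid",np.mean(L,0).round(4),"tin",np.round(T,4).tolist(),"mid",np.mean(T,0).round(4))
E
python3 al.py 250 241 382 241 265 213 357 213
```

```text
[ 0.56612654 -0.18772119  0.13532709] lid [[0.5347, -0.2184], [0.5364, -0.1547]] mid [ 0.5355 -0.1865] tin [[0.5357, -0.2206], [0.5374, -0.159]] mid [ 0.5366 -0.1898]
```

Call:
apply_moves --pt "0 -0.003 -0.03 0 0 0 0.005" --pt "0 0 -0.022 0 0 0 0.005" --pt "0 0 -0.008 0 0 0 0.005" --pt "0 0 -0.004 0 0 0 0.005" --pt "0 0 0 0 0 0 0.005"

```text
time_s: 36.2
eef_pos: [0.5668, -0.192, 0.0719]
orientation: [0.044, 3.14, -0.001]
contact_force: [-0.7, -0.4, 0.0]
width: 0.137
gripper_force: 30.0
```

Call:
apply_moves --pt "0 0 -0.002 0 0 0 0.005" --pt "0 0 0 0 0 0 0.005"

```text
time_s: 36.45
eef_pos: [0.5666, -0.1922, 0.0697]
orientation: [0.044, 3.141, -0.001]
contact_force: [-0.5, 0.1, -0.9]
width: 0.134
gripper_force: 30.0
```

Call:
apply_moves --pt "0 0 -0.002 0 0 0 0.005" --pt "0 0 0 0 0 0 0.035" --pt "0 0 0 0 0 0 0.035" --pt "0 0 0.05 0 0 0 0.04" --pt "0 0 0.05 0 0 0 0.04"

```text
time_s: 37.08
eef_pos: [0.5656, -0.1917, 0.1673]
orientation: [-0.045, -3.139, -0.002]
contact_force: [1.0, -1.4, 0.4]
width: 0.436
gripper_force: 0.0
```

Call:
apply_moves --pt "0.0115 0.0529 0 0 0 1 0.04" --pt "0.0115 0.0529 0 0 0 1 0.04" --pt "0.0115 0.0529 0 0 0 1 0.04" --pt "0.0115 0.0529 0 0 0 1 0.04" --pt "0.0115 0.0529 0 0 0 0.7 0.04"

```text
time_s: 37.7
eef_pos: [0.624, 0.0742, 0.1671]
orientation: [0.085, -3.14, 0.0]
contact_force: [0.6, 0.0, 0.5]
width: 0.461
gripper_force: 0.0
```

Call:
apply_moves --pt "0.0115 0.0529 0 0 0 0 0.04" --pt "0.0115 0.0529 0 0 0 0 0.04" --pt "0.0115 0.0529 0 0 0 0 0.04" --pt "0 0 0 0 0 0 0.04" --pt "0 0 0 0 0 0 0.04"

```text
time_s: 38.33
eef_pos: [0.658, 0.2309, 0.1665]
orientation: [0.085, -3.139, 0.001]
contact_force: [-0.1, -0.2, -0.3]
width: 0.459
gripper_force: 0.0
```

```bash
python3 lid.py lid_round .659 .231 0 0
python3 - <<'E'
import cv2,numpy as np
from h import *
t=env.camera("top")
a=cv2.imread("pics/l_lid_round.png")[120:300,230:410]
b=t["pixels"][190:295,380:480,::-1]
cv2.imwrite("pics/m8.png",np.hstack([cv2.resize(a,(400,400)),cv2.resize(b,(380,400))]))
E
```

```text
[ 0.6043  0.2342 66.0255  0.8039]
[0.659  0.231  6.7424 0.8249]
[[315.82105915 229.23347822]] [(0.7, array([0.6592, 0.2333]))]
38.425 [0.65823586 0.22980124 0.16697956] phi 93.00529653535062 0.4589830165248212
```

View pics/m8.png

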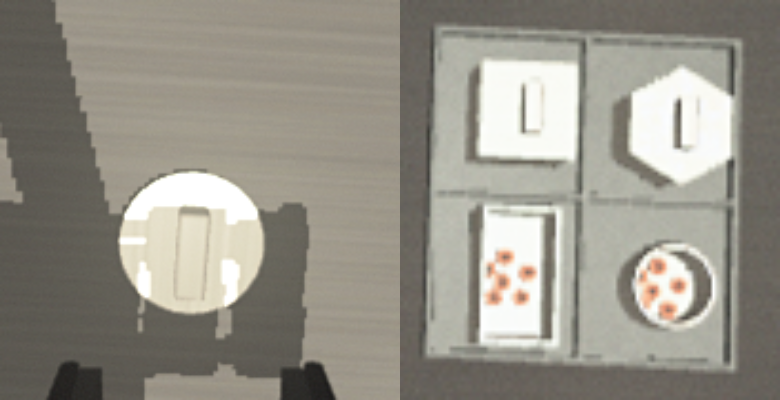

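The round lid is centred at wrist (316,229). The square and hex lids look flat on their tins (montage 530,110 and 685,125). Picking the round lid.

Call:
apply_moves --pt "0.001 0.001 -0.05 0 0 -3 0.04" --pt "0 0 -0.05 0 0 0 0.04" --pt "0 0 -0.03 0 0 0 0.04" --pt "0 0 -0.005 0 0 0 0.04" --pt "0 0 0 0 0 0 0.04"

```text
time_s: 39.1
eef_pos: [0.6601, 0.2315, 0.0333]
orientation: [-0.0, 3.14, 0.0]
contact_force: [0.5, 0.2, 0.5]
width: 0.459
gripper_force: 0.0
```

Call:
apply_moves --pt "0 0 -0.005 0 0 0 0.04" --pt "0 0 0 0 0 0 0.04"

```text
time_s: 39.35
eef_pos: [0.66, 0.2323, 0.0284]
orientation: [-0.002, 3.14, 0.001]
contact_force: [0.2, 1.2, 0.6]
width: 0.459
gripper_force: 0.0
```

Call:
apply_moves --pt "0 -0.001 -0.002 0 0 0 0.04" --pt "0 0 0 0 0 0 0.005" --pt "0 0 0 0 0 0 0.005" --pt "0 0 0 0 0 0 0.005" --pt "0 0 0 0 0 0 0.005"

```text
time_s: 39.98
eef_pos: [0.6594, 0.2312, 0.0252]
orientation: [0.002, -3.142, 0.0]
contact_force: [0.6, -0.3, 0.1]
width: 0.133
gripper_force: 30.0
```

Call:
apply_moves --pt "0 0 0 0 0 0 0.005" --pt "0 0 0.05 0 0 0 0.005" --pt "0 0 0.06 0 0 0 0.005" --pt "-0.0207 -0.052 0 0 0 0 0.005" --pt "-0.0207 -0.052 0 0 0 0 0.005"

```text
time_s: 40.6
eef_pos: [0.6181, 0.1266, 0.1366]
orientation: [-0.005, 3.139, -0.0]
contact_force: [0.3, -0.9, -0.8]
width: 0.135
gripper_force: 30.0
```

Call:
apply_moves --pt "-0.0207 -0.052 0 0 0 0 0.005" --pt "-0.0207 -0.052 0 0 0 0 0.005" --pt "-0.0207 -0.052 0 0 0 0 0.005" --pt "-0.0207 -0.052 0 0 0 0 0.005" --pt "-0.0207 -0.052 0 0 0 0 0.005"

```text
time_s: 41.22
eef_pos: [0.5136, -0.1343, 0.1354]
orientation: [-0.002, 3.141, -0.001]
contact_force: [0.8, 0.1, -0.5]
width: 0.138
gripper_force: 30.0
```

Call:
apply_moves --pt "-0.0207 -0.052 0 0 0 0 0.005" --pt "-0.0207 -0.052 0 0 0 0 0.005" --pt "-0.0207 -0.052 0 0 0 0 0.005" --pt "0 0 0 0 0 0 0.005" --pt "0 0 0 0 0 0 0.005"

```text
time_s: 41.85
eef_pos: [0.4522, -0.2885, 0.1351]
orientation: [0.0, -3.142, -0.001]
contact_force: [0.1, 0.6, -1.1]
width: 0.137
gripper_force: 30.0
```

```bash
python3 st.py; cp pics/st.png pics/hold_r.png
```

```text
41.9 [ 0.45251464 -0.28788391  0.13506163] phi 90.0985693432138 0.13090739444626187 [-0.34821298  0.02171743 -0.22993586]
```

Call:
apply_moves --pt "0 -0.0025 -0.03 0 0 0 0.005" --pt "0 0 -0.022 0 0 0 0.005" --pt "0 0 -0.008 0 0 0 0.005" --pt "0 0 -0.003 0 0 0 0.005" --pt "0 0 0 0 0 0 0.005"

```text
time_s: 42.52
eef_pos: [0.453, -0.2913, 0.073]
orientation: [-0.003, 3.141, -0.001]
contact_force: [0.2, -0.2, -0.4]
width: 0.136
gripper_force: 30.0
```

Call:
apply_moves --pt "0 0 -0.002 0 0 0 0.005" --pt "0 0 -0.002 0 0 0 0.005" --pt "0 0 0 0 0 0 0.005"

```text
time_s: 42.9
eef_pos: [0.4529, -0.2918, 0.0692]
orientation: [-0.002, 3.14, -0.001]
contact_force: [-1.0, 1.1, 4.3]
width: 0.133
gripper_force: 30.0
```

Call:
apply_moves --pt "0 0 0 0 0 0 0.035" --pt "0 0 0 0 0 0 0.035" --pt "0 0 0.05 0 0 0 0.04" --pt "0 0 0.05 0 0 0 0.04" --pt "-0.0026 0.0513 0 0 0 0 0.04"

```text
time_s: 43.52
eef_pos: [0.4527, -0.2438, 0.1736]
orientation: [0.004, 3.133, -0.011]
contact_force: [0.5, 1.2, 0.1]
width: 0.454
gripper_force: 0.0
```

Call:
apply_moves --pt "-0.0026 0.0513 0 0 0 1.5 0.04" --pt "-0.0026 0.0513 0 0 0 1.5 0.04" --pt "-0.0026 0.0513 0 0 0 1.5 0.04" --pt "-0.0026 0.0513 0 0 0 1.5 0.04" --pt "-0.0026 0.0513 0 0 0 1.5 0.04"

```text
time_s: 44.15
eef_pos: [0.4364, 0.018, 0.1682]
orientation: [-0.208, 3.134, -0.0]
contact_force: [0.1, -0.8, -0.4]
width: 0.463
gripper_force: 0.0
```

Call:
apply_moves --pt "-0.0026 0.0513 0 0 0 0 0.04" --pt "-0.0026 0.0513 0 0 0 0 0.04" --pt "-0.0026 0.0513 0 0 0 0 0.04" --pt "-0.0026 0.0513 0 0 0 0 0.04" --pt "-0.0026 0.0513 0 0 0 0 0.04"

```text
time_s: 44.78
eef_pos: [0.4234, 0.2746, 0.1681]
orientation: [-0.208, 3.134, -0.0]
contact_force: [0.3, -0.2, -0.3]
width: 0.457
gripper_force: 0.0
```

Call:
apply_moves --pt "-0.0026 0.0513 0 0 0 0 0.04" --pt "-0.0026 0.0513 0 0 0 0 0.04" --pt "0 0 0 0 0 0 0.04" --pt "0 0 0 0 0 0 0.04"

```text
time_s: 45.28
eef_pos: [0.4181, 0.3752, 0.1676]
orientation: [0.209, -3.134, 0.002]
contact_force: [-0.0, 0.1, 0.7]
width: 0.462
gripper_force: 0.0
```

```bash
python3 lid.py lid_oblong .4195 .3752 0 0
python3 - <<'E'
import cv2,numpy as np
from h import *
t=env.camera("top")
a=cv2.imread("pics/l_lid_oblong.png")[120:320,220:420]
b=t["pixels"][190:295,380:480,::-1]
cv2.imwrite("pics/m9.png",np.hstack([cv2.resize(a,(400,400)),cv2.resize(b,(380,400))]))
E
```

```text
[ 0.359   0.4027 97.6589  0.7259]
[0.4209 0.3755 6.9164 0.029 ]
[[315.66553855 229.25509244]] [(0.68, array([0.4224, 0.3734]))]
45.375 [0.41859161 0.37456055 0.16796753] phi 97.5237338964053 0.45955455165433606
```

View pics/m9.png

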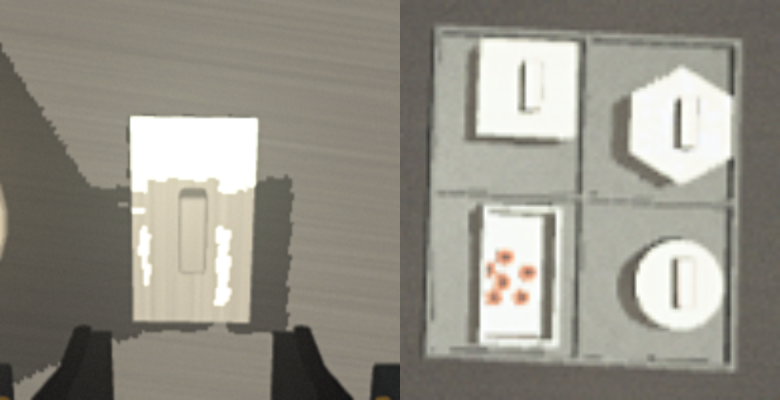

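The oblong lid is centred and squared up at wrist (317,230). Meanwhile the square tin and its lid were knocked about 15 mm towards +x (montage 528,88). That is still inside well2, and I'll check it at the end. Picking the last lid.

Call:
apply_moves --pt "0.0015 0.001 -0.05 0 0 -0.5 0.04" --pt "0 0 -0.05 0 0 0 0.04" --pt "0 0 -0.03 0 0 0 0.04" --pt "0 0 -0.01 0 0 0 0.04" --pt "0 0 0 0 0 0 0.04"

```text
time_s: 46.05
eef_pos: [0.4204, 0.3761, 0.0285]
orientation: [0.192, -3.136, 0.0]
contact_force: [-0.2, 0.1, 0.2]
width: 0.463
gripper_force: 0.0
```

Call:
apply_moves --pt "0 0 -0.002 0 0 0 0.04" --pt "0 0 0 0 0 0 0.005" --pt "0 0 0 0 0 0 0.005" --pt "0 0 0 0 0 0 0.005" --pt "0 0 0 0 0 0 0.005"

```text
time_s: 46.68
eef_pos: [0.4201, 0.3767, 0.0265]
orientation: [-0.194, 3.135, 0.0]
contact_force: [-0.5, -0.7, 1.2]
width: 0.135
gripper_force: 30.0
```

Call:
apply_moves --pt "0 0 0 0 0 0 0.005" --pt "0 0 0.05 0 0 0 0.005" --pt "0 0 0.06 0 0 0 0.005" --pt "0.0034 -0.0511 0 0 0 0 0.005" --pt "0.0034 -0.0511 0 0 0 0 0.005"

```text
time_s: 47.3
eef_pos: [0.4273, 0.2738, 0.1373]
orientation: [-0.197, 3.133, 0.001]
contact_force: [1.3, 0.7, -1.3]
width: 0.136
gripper_force: 30.0
```

Call:
apply_moves --pt "0.0034 -0.0511 0 0 0 -2 0.005" --pt "0.0034 -0.0511 0 0 0 -2 0.005" --pt "0.0034 -0.0511 0 0 0 -2 0.005" --pt "0.0034 -0.0511 0 0 0 -1.5 0.005" --pt "0.0034 -0.0511 0 0 0 -1.2 0.005"

```text
time_s: 47.92
eef_pos: [0.4437, 0.0173, 0.1363]
orientation: [0.045, 3.141, -0.0]
contact_force: [0.5, -0.1, -0.9]
width: 0.138
gripper_force: 30.0
```

Call:
apply_moves --pt "0.0034 -0.0511 0 0 0 0 0.005" --pt "0.0034 -0.0511 0 0 0 0 0.005" --pt "0.0034 -0.0511 0 0 0 0 0.005" --pt "0.0034 -0.0511 0 0 0 0 0.005" --pt "0 0 0 0 0 0 0.005"

```text
time_s: 48.55
eef_pos: [0.4574, -0.1887, 0.1363]
orientation: [0.051, 3.141, -0.002]
contact_force: [-0.0, 1.0, -0.7]
width: 0.137
gripper_force: 30.0
```

```bash
python3 st.py; cp pics/st.png pics/hold_o.png
```

```text
48.6 [ 0.45709708 -0.18671002  0.13595314] phi 88.19523469333001 0.14065989758847885 [ 0.51569836  0.30004449 -1.41076743]
```

Call:
apply_moves --pt "0 0 -0.03 0 0 0 0.005" --pt "0 0 -0.022 0 0 0 0.005" --pt "0 0 -0.008 0 0 0 0.005" --pt "0 0 -0.003 0 0 0 0.005" --pt "0 0 0 0 0 0 0.005"

```text
time_s: 49.22
eef_pos: [0.4579, -0.1854, 0.0739]
orientation: [0.044, 3.14, -0.001]
contact_force: [-1.3, 0.4, -0.5]
width: 0.129
gripper_force: 30.0
```

Call:
apply_moves --pt "0 0 -0.002 0 0 0 0.005" --pt "0 0 -0.002 0 0 0 0.005" --pt "0 0 0 0 0 0 0.005"

```text
time_s: 49.6
eef_pos: [0.458, -0.1858, 0.0704]
orientation: [0.045, 3.14, -0.001]
contact_force: [-2.1, 1.6, 6.0]
width: 0.134
gripper_force: 30.0
```

Call:
apply_moves --pt "0 0 0 0 0 0 0.035" --pt "0 0 0 0 0 0 0.035" --pt "0 0 0.05 0 0 0 0.04" --pt "0.02 -0.02 0.06 0 0 0 0.04" --pt "0.02 -0.02 0.06 0 0 0 0.04"

```text
time_s: 50.22
eef_pos: [0.4953, -0.2234, 0.2338]
orientation: [-0.044, -3.141, -0.0]
contact_force: [1.4, -0.6, -0.7]
width: 0.452
gripper_force: 0.0
```

Call:
apply_moves --pt "0.01 -0.01 0.03 0 0 0 0.04" --pt "0 0 0 0 0 0 0.04" --pt "0 0 0 0 0 0 0.04"

```text
time_s: 50.6
eef_pos: [0.5043, -0.2326, 0.2606]
orientation: [-0.045, -3.139, -0.002]
contact_force: [0.4, 0.0, -0.4]
width: 0.457
gripper_force: 0.0
```

Run:
```python
from h import *
w=env.camera("wrist");save(w,"fw.png",(170,60,490,300),1)
np.save("fw.npy",w,allow_pickle=True);print(env.sense()["eef_pos"])
for k in("round","square","oblong","hex"): print(k,[(r["conf"],np.round(at(w,r["centre"],.044)[:2],3)) for r in env.place_of("lid_"+k,w)[:2]])
```

```text
[ 0.50394943 -0.23228574  0.2600229 ]
round [(0.96, array([ 0.453, -0.288]))]
square [(0.55, array([ 0.581, -0.189])), (0.42, array([ 0.547, -0.286]))]
oblong [(0.56, array([ 0.458, -0.188]))]
hex [(0.78, array([ 0.558, -0.294]))]
```

Call:
apply_moves --pt "-0.01 0.06 0 0 0 0 0.04" --pt "-0.01 0.06 0 0 0 0 0.04" --pt "-0.01 0.06 0 0 0 0 0.04" --pt "-0.01 0.06 0 0 0 0 0.04" --pt "-0.01 0.06 0 0 0 0 0.04"

```text
time_s: 51.48
eef_pos: [0.4542, 0.0686, 0.262]
orientation: [0.045, 3.141, 0.0]
contact_force: [1.1, 0.1, 0.0]
width: 0.46
gripper_force: 0.0
```

Run:
```python
from fit import *
t=env.camera("top");s=env.camera("scene")
np.save("ts.npy",[t,s],allow_pickle=True)
a=cv2.resize(cv2.imread("pics/fw.png"),(400,300))
b=cv2.resize(t["pixels"][190:295,375:500,::-1],(400,300),interpolation=cv2.INTER_CUBIC)
c=cv2.resize(s["pixels"][215:310,145:270,::-1],(400,300),interpolation=cv2.INTER_CUBIC)
cv2.imwrite("pics/fin.png",np.vstack([np.hstack([a,b]),np.hstack([c,cv2.resize(s["pixels"][150:390,100:420,::-1],(400,300))])]))
g=dict(round=(.4525,-.290),square=(.575,-.190),oblong=(.4577,-.1866),hex=(.559,-.2927))
for k,v in g.items():
  for p in(t,s): print(k,np.round(fit(p,"lid_"+k,v,z0=.044,thr=165,sz=60),4))
e=env.sense();print(e["time_s"])
```

```text
round [ 0.4507 -0.2939  7.5239  0.0453]
round [ 4.493000e-01 -2.958000e-01  1.250357e+02  6.690000e-02]
square [ 5.808000e-01 -1.928000e-01  1.782971e+02  2.650000e-02]
square [ 5.800000e-01 -1.950000e-01  1.782051e+02  6.360000e-02]
oblong [ 4.567000e-01 -1.880000e-01  1.783342e+02  4.840000e-02]
oblong [ 4.562000e-01 -1.891000e-01  1.783738e+02  4.590000e-02]
hex [ 5.5770e-01 -2.9620e-01  5.8035e+01  4.1100e-02]
hex [ 5.564000e-01 -2.979000e-01  1.187584e+02  3.970000e-02]
51.575
```

View pics/fin.png

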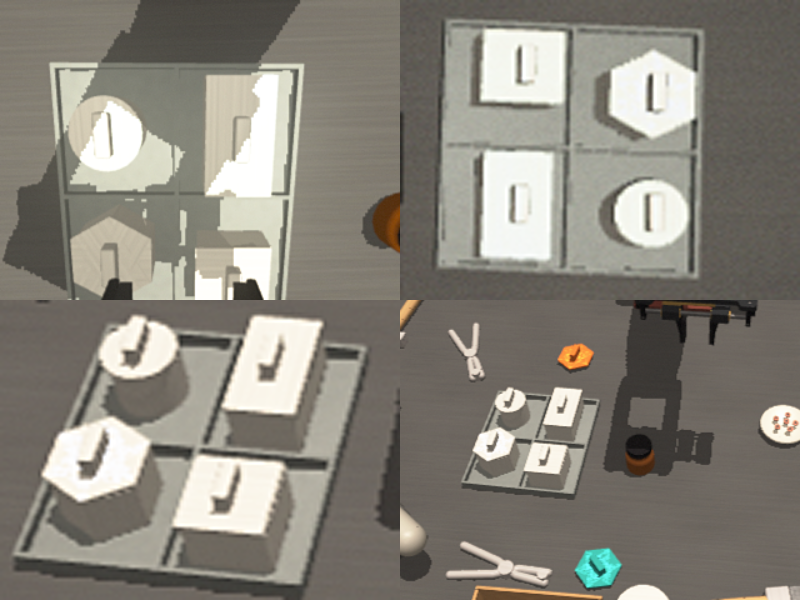

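The final view shows all four lids flat and aligned on tins standing in their own wells; the square tin is about 13 mm off centre but still within limits. The saucer and jar have not moved, so I'm handing in.

```bash
python3 -c "
from workcell import env
print(env.sign_off())"
```

```text
the job is handed in; nothing more can be done
None
```

I pressed the setter's button fully down, stood all four tins in their own wells and shut each with its matching lid, then handed the job in at about 52 s; the hand-in gave no verdict.

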